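# Pack the goldsmith's block chest, heavy blocks lowest

## Task

Pry up the chest's lid with the blade of the flat lever in the slot at its front, swing the lid fully open, and lay the lever back down on the bench. Then pack the chest by weight: first every steel doming block lying flat on the chest's floor, hollows up, spread so that they carry the separator board; then the board, grip up, level on top of the blocks, then every wooden ring clamp lying on the board, and last shut the lid completely. Leave the other things on the bench where they are.

Things in the scene. Friction and masses are not known exactly. Their poses are not given: they have to be found in the camera images.
- chest: fixed wooden chest, outside 200 mm (its x) x 240 mm (its y) x 76 mm high without the lid, walls and floor 6 mm thick (inside 188 x 228 mm, 70 mm deep). Origin at the centre of its underside, z up; its front, with the slot, faces its own -x, its lid is hinged along its +x top edge
- chest_slot (a point): middle of the lever slot in the chest's front wall, at the front face: an opening 70 mm wide and 14 mm high directly under the lid (heights 62 to 76 mm), cut right through the 6 mm wall. This point is 7 mm below the underside of the lid. Axes as the chest's
- lid (a joint): lid angle in rad: 0 shut, 1.75 fully open (leaning just past upright, against its stop), growing as it opens. Lid 200 x 240 x 8 mm, 0.25 kg, flush with the chest all round, no handle; stiff friction hinge: it stays at whatever angle it is left, also slightly ajar; it takes about 3 N at the front edge to raise and must be pushed back and down to shut
- lid_hinge (a point): the lid's hinge axis, at the middle of the chest's +x top edge, 76 mm above the bench, level with the lid's underside when shut; the axis runs along the chest's y
- lid_edge (a point): middle of the lid's free edge, half way through its 8 mm thickness, 200 mm from the hinge
- lever: flat lever, 170 mm long, 0.12 kg: wooden handle 90 mm long (its x, -45 to +45 mm), 22 mm wide, 30 mm high, with a thin steel blade 24 mm wide and 3 mm thick going on to x = +125 mm at 15 mm above the handle's underside. Origin at the centre of the handle's underside; lies on the bench on its handle
- lever_tip (a point): middle of the end of the lever's blade (125 mm ahead of the lever's origin, 15 mm above its underside)
- board: plywood separator board 150 mm (its x) x 190 mm (its y) x 8 mm, 0.16 kg, with a wooden grip bar on top at its centre, 60 mm long (along its x), 14 mm wide and 24 mm high (top 32 mm above the underside). Origin at the centre of its underside
- block1: steel doming block 80 mm (its x) x 42 mm (its y) x 28 mm high, heavy, about 0.7 kg; round hollows on top. Origin at the centre of its underside. May be absent (2 or 3 blocks are there)
- block2: steel doming block 80 mm (its x) x 42 mm (its y) x 28 mm high, heavy, about 0.7 kg; round hollows on top. Origin at the centre of its underside. May be absent (2 or 3 blocks are there)
- block3: steel doming block 80 mm (its x) x 42 mm (its y) x 28 mm high, heavy, about 0.7 kg; round hollows on top. Origin at the centre of its underside. May be absent (2 or 3 blocks are there)
- clamp1: wooden hand ring clamp, a light bar 120 mm (its x) x 26 mm (its y) x 24 mm high (a brass band, 27.5 mm wide, round its middle), 60 g. Origin at the centre of its underside. May be absent (1 or 2 clamps are there)
- clamp2: wooden hand ring clamp, a light bar 120 mm (its x) x 26 mm (its y) x 24 mm high (a brass band, 27.5 mm wide, round its middle), 60 g. Origin at the centre of its underside. May be absent (1 or 2 clamps are there)
- pot: bystander, leave alone: white ceramic cup, 80 mm across, 75 mm high; origin at its underside
- ring_stand: bystander, leave alone: wooden block 70 x 110 x 40 mm with three brass rings on top; origin at its underside
- hammer: bystander, leave alone: hammer, 220 mm; origin at about its underside
- ring1: bystander, leave alone: loose brass ring, 28 mm across, 9 mm high; origin at its underside
- ring2: bystander, leave alone: loose brass ring, 26 mm across, 8 mm high; origin at its underside
- ring3: bystander, leave alone: loose brass ring, 30 mm across, 8 mm high; origin at its underside
Not all that is in view belongs to the job. Several things have the shape of the board; the one meant has the colours described above.

How it is judged (in metres and radians):
On the way, in this order (a step that is already met when the one before it is completed fails the run):
1. the lid is raised (more than 0.3 rad) with the lever touching it (value of joint lid above 0.3 rad and contact force between lever and lid above 0.05 N).
2. the lid is swung open past 1.4 rad (value of joint lid above 1.4 rad), for 0.2 s.
3. all steel blocks lie flat on the chest's floor (x of block1 in the frame of chest between -0.085 and 0.085 m and y of block1 in the frame of chest between -0.105 and 0.105 m and z of block1 in the frame of chest between 0.001 and 0.013 m and x of block2 in the frame of chest between -0.085 and 0.085 m and y of block2 in the frame of chest between -0.105 and 0.105 m and z of block2 in the frame of chest between 0.001 and 0.013 m and x of block3 in the frame of chest between -0.085 and 0.085 m and y of block3 in the frame of chest between -0.105 and 0.105 m and z of block3 in the frame of chest between 0.001 and 0.013 m), for 0.2 s.
4. the board lies level on the blocks in the chest (x of board in the frame of chest between -0.085 and 0.085 m and y of board in the frame of chest between -0.105 and 0.105 m and z of board in the frame of chest between 0.028 and 0.041 m and angle between board's own z axis and vertical below 0.07 rad), for 0.2 s.
5. all clamps lie on the board in the chest (x of clamp1 in the frame of chest between -0.085 and 0.085 m and y of clamp1 in the frame of chest between -0.105 and 0.105 m and z of clamp1 in the frame of chest between 0.036 and 0.066 m and x of clamp2 in the frame of chest between -0.085 and 0.085 m and y of clamp2 in the frame of chest between -0.105 and 0.105 m and z of clamp2 in the frame of chest between 0.036 and 0.066 m), for 0.2 s.
6. the lid is shut (value of joint lid below 0.05 rad), for 0.2 s.
At the end, for the whole second after the job is handed in: All blocks flat on the chest's floor (within 7 mm of it), the board level (within 0.07 rad) on them, all clamps on the board, lid shut within 0.05 rad, lever lying on the bench beside the chest (its origin outside the chest's outline and below 20 mm), everything at rest (all of step 3 and all of step 4 and all of step 5 and (x of lever in the frame of chest above 0.105 m or x of lever in the frame of chest below -0.105 m or y of lever in the frame of chest above 0.125 m or y of lever in the frame of chest below -0.125 m) and height (world z) of lever below 0.02 m and value of joint lid below 0.05 rad and linear speed of each of block1, block2, block3, clamp1, clamp2, board, lever below 0.02 m/s); the robot touches nothing.
It fails at once if a bystander is knocked over or moved by more than 60 mm (distance of any of pot, ring_stand, hammer, ring1, ring2, ring3 from where it was at the start of the episode above 0.06 m or angle between pot's own z axis and vertical above 0.5 rad).
Of block1, block2, block3 only 2 to 3 are there at a start; the rules pass over those that are not, and their reading is None.
Of clamp1, clamp2 only 1 to 2 are there at a start; the rules pass over those that are not, and their reading is None.
At some moment in a run one of block1, block2, block3, clamp1, clamp2 may be knocked a few centimetres aside while the robot is not near it.
It also fails if it takes over 210 s, if anything falls off the work surface, if the arm or the gripper's body presses on something with over 40 N, if the wrist force passes 120 N, or if a joint passes its speed limit or range.

## Robot

A 7-joint arm with a two-finger parallel gripper is mounted at the origin on the work surface. World frame = base frame: x ahead of the robot, y to its left, z up, the work surface at z = 0. Lengths are in m, angles in degrees, forces in N, time in s.
With the tool pointing down it reaches from about 0.4 to 0.9 m from the base axis. Payload 5.5 kg.
Tool frame: the origin (TCP) lies midway between the tips of the shut fingers; the grasp point (between the pads) lies 19 mm behind it; z points along the fingers, y is the line along which they close (so a half turn about z gives the same grasp; the last joint's range is limited). The gripper opens to 85 mm and grips with 20 to 120 N. Pads are 22 mm wide; open, the fingers measure 114 mm over their backs; the gripper's body (76 mm by 85 mm) begins 54 mm behind the grasp point. The pads swing forward as they close: fully open they stand 13 mm farther back than shut.
Start: joints at [-50.352, 28.699, -24.465, 88.831, 12.651, 65.22, -12.049], TCP at [0.27, 0.591, 0.231] pointing down, gripper open.
Joint ranges: [-164.97, 164.97], [-17.58, 116.51], [-87.97, 89.64], [11.32, 138.91], [-80.73, 260.73], [10.89, 115.49], [-147.41, 147.41]. Speed limits (degrees/s): [147.25, 147.25, 180, 180, 180, 180, 180].

## Interface

Orientations are given as [roll, pitch, yaw] about the fixed x, y, z axes, in that order (R = Rz(yaw) Ry(pitch) Rx(roll)).
In Python, from station import robot gives the robot as it stands.
- The arm moves only by the tool move_arm, never from a script. Its argument "motion" is text: rows parted by semicolons, each of 7 numbers parted by spaces: the opening in per cent of the stroke, from 0 (shut) to 100 (fully open), then the shift along the tool's x, y, z in cm, then the turn, a rotation vector about the tool's x, y, z in rad. In form: jaw dx dy dz rx ry rz; .... A call has 1 to 12 rows; each row shifts and turns the commanded pose from where the row before left it, along the tool's axes as they then stand; what a row does not reach is not made up. A row lasts 1/12 s, in which the tool goes at most 41.7 mm and 7.16 degrees, less where a joint would pass 70% of its speed; a pose out of reach is approached as far as the arm can. A call with a gripper value outside its range is refused whole. The fingers move at their own pace and stop on an object; "squeeze" is the grip in N (left out, the last holds). Time passes only in rows, so rows that do not move let the fingers close. It gives the time, the measured TCP pose, the force, the opening and the grip force at its end, in the units of the state.
- robot.read_state(): the state, without advancing time (a new reading comes with each control period).
- robot.get_image(name): name is "side" or "top"; returns the picture (420x560x3 uint8, red, green, blue); there is no depth.
- robot.camera_params(name): a dict with "fovy" (degrees; the focal length in pixels is half the picture's height over the tangent of half this angle, whatever the lens; pixels are square), "cx", "cy" (the principal point, pixels), "world_to_cam" (4x4, takes a point from world to camera coordinates). Camera axes: x right, y down, z forward; pixel columns grow to the right and rows downward; lengths in m; the calibration is good to about 2 mm. A picture is of the moment at which its call begins. camera_params takes no time and is no camera call.
- robot.close_job(): hands the job in; it is judged then, once.
The state is a dict: "time_s": time; "joints": joint angles; "qd": joint speeds; "joint_efforts": joint torques, N m; "eef_pos": TCP position; "ee_rot": TCP orientation; "wrist_force": force on the tool from outside, world axes, zero at the start; "ft_torque": the same for the moment, N m; "grip_width": opening from 0.0 (shut) to 1.0 (fully open); "gripper_force": force on a finger pad.
Only numpy, scipy, OpenCV 4.12 (cv2) and the standard library are available. Lean on these libraries where they do the work, as an engineer would, in place of code of your own. Each camera call takes 0.05 s, during which the arm holds its last target. There are 200 camera calls.

## Working session

There is one attempt and no reset: what is moved stays moved. The work goes in short steps, Python scripts to look and compute and a tool call to move; the robot and the scene stay as the last step left them, time stands still between calls to the robot, and variables do not carry over. Pictures are saved under pics/ and viewed, at most 14 in all, crops included, and the job is handed in when it is done.

Besides the shell and the picture viewer there is one more tool, called after "Call:" in YAML: its name, and indented under it one key for each argument. move_arm: Moves the arm, as the interface text tells. Its arguments: {"type":"object","properties":{"motion":{"type":"string"},"squeeze":{"type":"number"}},"required":["motion"]}

```bash
ls; mkdir -p pics; python3 - <<'E'
from station import robot
import cv2
for n in("top","side"):
    cv2.imwrite(f"pics/{n}0.png",robot.get_image(n)[:,:,::-1])
    print(n,robot.camera_params(n))
print(robot.read_state())
E
```

```text
pics
top {'fovy': 57.58040033963679, 'cx': 282.6316337961814, 'cy': 204.0171094485084, 'world_to_cam': array([[ 0.02093939, -0.99934895,  0.02938067, -0.00355815],
       [-0.99532075, -0.02360967, -0.09369737,  0.49164792],
       [ 0.09433004, -0.02728122, -0.99516711,  0.9398772 ],
       [ 0.        ,  0.        ,  0.        ,  1.        ]])}
side {'fovy': 43.49395436234378, 'cx': 279.60208214828987, 'cy': 212.46083122292347, 'world_to_cam': array([[ 0.72226367, -0.69161098, -0.00307339, -0.32726979],
       [-0.3725064 , -0.38526432, -0.84428099,  0.24949115],
       [ 0.58272993,  0.61093834, -0.53589193,  1.05200421],
       [ 0.        ,  0.        ,  0.        ,  1.        ]])}
{'time_s': 0.1, 'joints': array([-50.3516946 ,  28.74772242, -24.45216894,  88.88670571,
        12.64948607,  65.2192942 , -12.04831314]), 'qd': array([-0.02157869, -0.14925581,  0.01631144, -0.16656108,  0.05008984,
       -0.02621545, -0.06357422]), 'joint_efforts': array([-1.08302815e-02, -5.70817494e+01, -5.83828613e+00, -2.81750035e+01,
        1.05354385e-02,  5.60961533e-03,  3.79799326e-05]), 'eef_pos': array([0.27003801, 0.59055569, 0.23035873]), 'ee_rot': array([-1.79899037e+02, -3.58952565e-03,  1.55433491e+02]), 'wrist_force': array([-0.32586624,  0.57333132,  0.88227772]), 'ft_torque': array([-0.000823  , -0.03570755, -0.02629744]), 'gripper_force': 0.0, 'grip_width': 0.9985288935332132}
```

```bash
cat > h.py <<'E'
import numpy as np, cv2
from scipy.spatial.transform import Rotation as R
from station import robot
def cam(n):
    p=robot.camera_params(n); return p, 210/np.tan(np.radians(p["fovy"]/2))
def px2w(n,u,v,z):
    p,f=cam(n); T=p["world_to_cam"]; Rm=T[:3,:3]; c=-Rm.T@T[:3,3]
    d=Rm.T@np.array([(u-p["cx"])/f,(v-p["cy"])/f,1]); return c+d*(z-c[2])/d[2]
def w2px(n,P):
    p,f=cam(n); T=p["world_to_cam"]; q=T[:3,:3]@np.array(P)+T[:3,3]; return np.array([p["cx"]+f*q[0]/q[2],p["cy"]+f*q[1]/q[2]])
def snap(n,name,crop=None,s=1):
    im=robot.get_image(n)[:,:,::-1]
    if crop: a,b,c,d=crop; im=im[b:d,a:c]
    cv2.imwrite(f"pics/{name}.png",cv2.resize(im,None,fx=s,fy=s,interpolation=cv2.INTER_CUBIC))
def to(pos,rpy=None,Rm=None):
    "total shift in tool axes (cm) and rotvec"
    s=robot.read_state(); A=R.from_euler('xyz',s["ee_rot"],degrees=True)
    B=Rm if Rm is not None else (R.from_euler('xyz',rpy,degrees=True) if rpy is not None else A)
    return A.inv().apply(np.array(pos)-s["eef_pos"])*100,(A.inv()*B).as_rotvec()
E
python3 - <<'E'
import cv2
cv2.imwrite("pics/top0b.png",cv2.resize(cv2.imread("pics/top0.png"),(800,600),interpolation=cv2.INTER_CUBIC))
cv2.imwrite("pics/side0b.png",cv2.resize(cv2.imread("pics/side0.png"),(800,600),interpolation=cv2.INTER_CUBIC))
E
```

```text
(no output)
```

View pics/top0b.png

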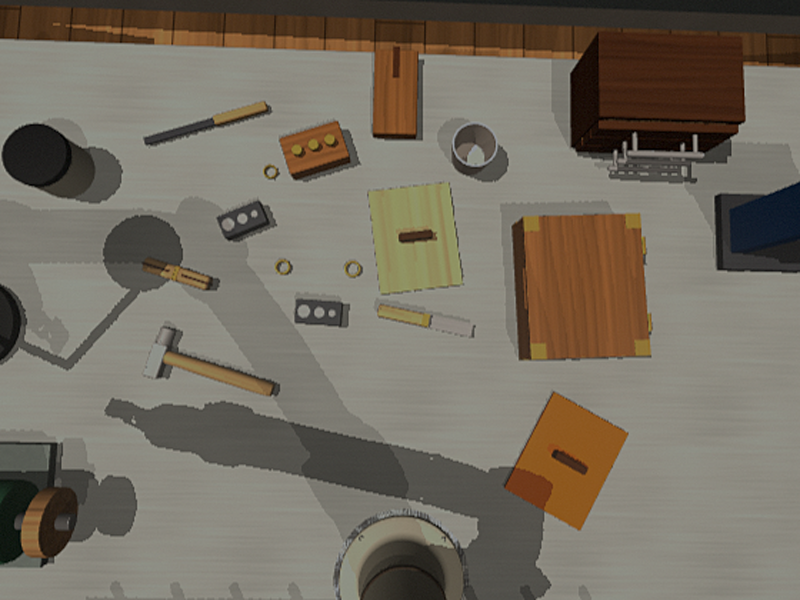

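View pics/side0b.png

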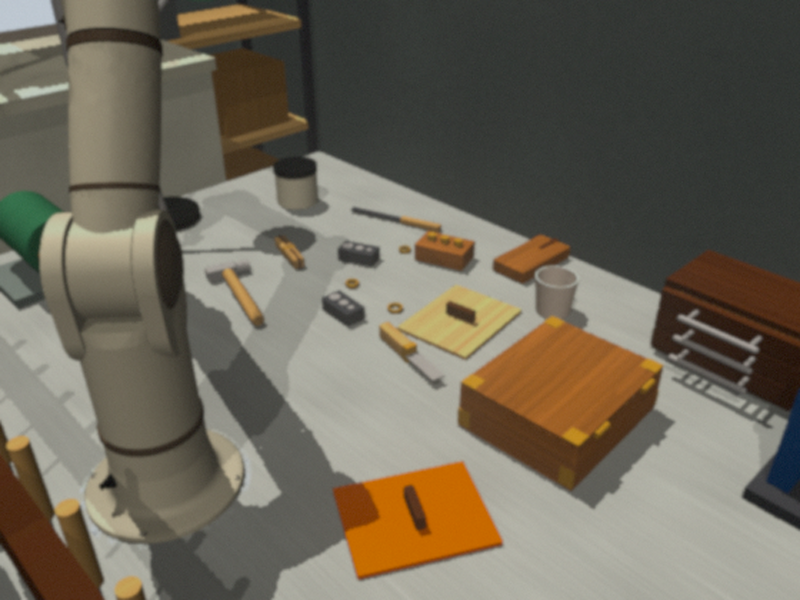

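The top view (800 px wide) shows:
- The chest around (585,285), with its hinges on the right (world -y) and its front to the left.
- The lever at (403,315)–(473,327), with its blade toward the chest.
- Two blocks at (245,220) and (321,311), and one clamp at (180,275).
- The pale plywood board at (416,238).

The orange board and the other items are distractors.

```bash
python3 - <<'E'
from h import *
np.set_printoptions(precision=3,suppress=True)
P=lambda l,z,pts:print(l,*[px2w("top",u*.7,v*.7,z)[:2] for u,v in pts])
P("chest lid corners z.084 TL TR BR BL",.084,[(524,217),(638,213),(651,356),(530,360)])
P("lever handle back, junction, tip",.03,[(377,307),(430,321)])
P("tip",.0165,[(474,328)])
P("tip corners",.0165,[(475,321),(472,335)])
P("board corners",.008,[(368,191),(449,182),(463,284),(381,294)])
P("grip",.032,[(400,237),(433,235)])
P("b1 top ctr/ends",.028,[(219,221),(265,203),(270,219),(224,240)])
P("b2",.028,[(295,298),(343,301),(342,325),(296,322)])
P("clamp ends",.02,[(143,264),(213,284)])
P("rings",.008,[(271,171),(284,267),(353,269)])
P("pot",.07,[(473,145)]);P("stand",.04,[(316,149)]);P("hammer",.02,[(165,335),(277,389),(163,374)])
E
python3 - <<'E'
import cv2
im=cv2.imread("pics/top0.png")[190:260,60:350]
cv2.imwrite("pics/c1.png",cv2.resize(im[:,:],(800,193),interpolation=cv2.INTER_CUBIC))
E
```

```text
chest lid corners z.084 TL TR BR BL [ 0.617 -0.191] [ 0.629 -0.386] [ 0.388 -0.403] [ 0.378 -0.201]
lever handle back, junction, tip [0.463 0.054] [ 0.44  -0.039]
tip [ 0.43  -0.119]
tip corners [ 0.443 -0.12 ] [ 0.418 -0.115]
board corners [0.675 0.076] [ 0.696 -0.072] [ 0.509 -0.099] [0.487 0.048]
grip [0.587 0.016] [ 0.592 -0.042]
b1 top ctr/ends [0.608 0.335] [0.642 0.256] [0.614 0.246] [0.574 0.325]
b2 [0.475 0.197] [0.472 0.113] [0.43  0.114] [0.433 0.194]
clamp ends [0.529 0.466] [0.497 0.342]
rings [0.707 0.253] [0.532 0.222] [0.531 0.099]
pot [ 0.744 -0.106]
stand [0.739 0.168]
hammer [0.406 0.42 ] [0.317 0.223] [0.339 0.419]
```

```bash
cat >> h.py <<'E'
def plan(wps,jaw,v=3.5,w=0.11):
    "wps: list of (pos m, [r,p,y] or None[, max cm/row]); prints rounded rows, <=12 a call"
    s=robot.read_state(); p=np.array(s["eef_pos"]); A=R.from_euler('xyz',s["ee_rot"],degrees=True); rows=[]
    for wp in wps:
        tp=np.array(wp[0]); B=A if wp[1] is None else R.from_euler('xyz',wp[1],degrees=True); vv=wp[2] if len(wp)>2 else v
        n=max(1,int(np.ceil(max(np.linalg.norm(tp-p)*100/vv,(A.inv()*B).magnitude()/w))))
        for k in range(n):
            d=np.round(A.inv().apply((tp-p)/(n-k))*100,2); r=np.round((A.inv()*B).as_rotvec()/(n-k),3)
            p=p+A.apply(d/100); A=A*R.from_rotvec(r)
            rows.append(" ".join(f"{x:g}" for x in [jaw,*(d+0.),*(r+0.)]))
    for i in range(0,len(rows),12): print("; ".join(rows[i:i+12]))
def st():
    s=robot.read_state(); print(round(s["time_s"],2),s["eef_pos"].round(4),s["ee_rot"].round(1),"J",s["joints"].round(0),"F",s["wrist_force"].round(1),"g",round(s["grip_width"],3),round(s["gripper_force"],1))
E
python3 -c "
from h import *
plan([([.45,-.0145,.15],[180,0,79.2])],45)"
```

```text
45 -2.19 -2.5 0.43 0 0 0.07; 45 -2.35 -2.34 0.43 0 0 0.07; 45 -2.51 -2.17 0.43 0 0 0.07; 45 -2.66 -1.99 0.43 0 0 0.07; 45 -2.79 -1.8 0.43 0 0 0.07; 45 -2.91 -1.6 0.43 0 0 0.07; 45 -3.02 -1.39 0.43 0 0 0.07; 45 -3.11 -1.18 0.43 0 0 0.07; 45 -3.18 -0.96 0.43 0 0 0.07; 45 -3.24 -0.73 0.42 0 0 0.07; 45 -3.28 -0.51 0.43 0 0 0.07; 45 -3.31 -0.28 0.42 0 0 0.07
45 -3.32 -0.04 0.43 0 0 0.07; 45 -3.32 0.19 0.42 0 0 0.07; 45 -3.3 0.42 0.43 0 0 0.07; 45 -3.26 0.65 0.42 0 0 0.07; 45 -3.2 0.88 0.43 0 0.001 0.07; 45 -3.14 1.1 0.42 0 0 0.07; 45 -3.05 1.31 0.42 -0.001 0.001 0.071
```

View pics/c1.png

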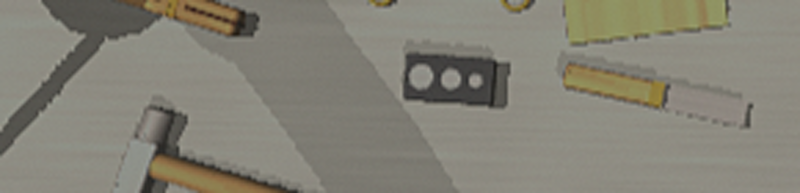

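The crop shows the block at (448,80), and the lever handle from (565,75) to (663,95) with its tip at (748,112). These match my earlier readings.

Call:
move_arm:
  motion: "45 -2.2 -2.5 0.43 0 0 0.07; 45 -2.35 -2.34 0.43 0 0 0.07; 45 -2.5 -2.17 0.43 0 0 0.07; 45 -2.66 -2 0.43 0 0 0.07; 45 -2.8 -1.8 0.43 0 0 0.07; 45 -2.9 -1.6 0.43 0 0 0.07; 45 -3 -1.4 0.43 0 0 0.07; 45 -3.1 -1.2 0.43 0 0 0.07; 45 -3.2 -0.96 0.43 0 0 0.07; 45 -3.24 -0.73 0.42 0 0 0.07; 45 -3.28 -0.5 0.43 0 0 0.07; 45 -3.3 -0.28 0.42 0 0 0.07"

```text
time_s: 1.1
eef_pos: [0.3835, 0.2074, 0.1796]
ee_rot: [-180.0, 0.0, 107.1]
wrist_force: [1.0, -0.2, 0.1]
grip_width: 0.452
gripper_force: 0.0
```

Call:
move_arm:
  motion: "45 -3.3 0 0.43 0 0 0.07; 45 -3.3 0.2 0.42 0 0 0.07; 45 -3.3 0.4 0.43 0 0 0.07; 45 -3.26 0.65 0.42 0 0 0.07; 45 -3.2 0.88 0.43 0 0 0.07; 45 -3.14 1.1 0.42 0 0 0.07; 45 -3 1.3 0.42 0 0 0.07; 45 0 0 0 0 0 0; 45 0 0 0 0 0 0"

```text
time_s: 1.85
eef_pos: [0.4498, -0.0148, 0.1497]
ee_rot: [-179.9, 0.0, 79.0]
wrist_force: [-0.3, 0.8, -0.6]
grip_width: 0.448
gripper_force: 0.0
```

```bash
python3 -c "
from h import *
st(); snap('side','s1',(230,200,480,320),3)
plan([([.45,-.0145,.05],[180,0,79.2]),([.45,-.0145,.005],None,1.5)],45)"
```

```text
1.85 [ 0.4498 -0.0148  0.1497] [-179.9    0.    79. ] J [ -6.  13.   5. 122.  -2.  45. -11.] F [-0.3  0.8 -0.6] g 0.448 0.0
45 -0.04 0.02 3.33 0 0 0; 45 -0.04 0.02 3.33 -0.001 0 0; 45 -0.05 0.03 3.32 0 0 -0.001; 45 0 0 1.13 0 0 0; 45 0 0 1.12 0 0 0; 45 0 0 1.13 0 0 0; 45 0 0 1.12 0 0 0
```

View pics/s1.png

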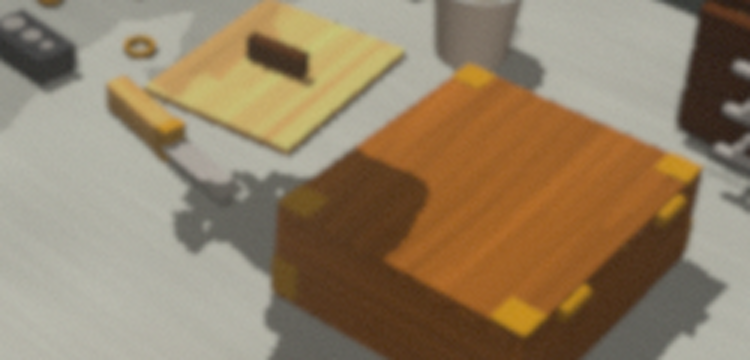

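The crop shows the lever handle's front end at about (175,130) and the blade tip at about (222,193), with the chest to its right. I'll check those positions against the top view.

```bash
python3 -c "
from h import *
f=lambda u,v,z:print(px2w('side',230+u/3,200+v/3,z).round(4))
f(173,131,.03);f(112,84,.03);f(224,193,.015)
print('chest corners');[f(u,v,.084) for u,v in [(280,203),(525,335),(697,170),(468,66)]]
print(w2px('side',[.45,-.0145,.15]))
"
```

```text
[ 0.4416 -0.0403  0.03  ]
[0.4519 0.0433 0.03  ]
[ 0.4271 -0.1115  0.015 ]
chest corners
[ 0.3825 -0.2067  0.084 ]
[ 0.3946 -0.4027  0.084 ]
[ 0.626 -0.389  0.084]
[ 0.6182 -0.193   0.084 ]
[282.74628559 195.61750648]
```

Call:
move_arm:
  motion: "45 0 -0.25 3.3 0 0 0; 45 0 0 3.3 0 0 0; 45 0 0 3.3 0 0 0; 45 0 0 1.15 0 0 0; 45 0 0 1.15 0 0 0; 45 0 0 1.15 0 0 0; 45 0 0 1.1 0 0 0; 45 0 0 0 0 0 0"

```text
time_s: 2.57
eef_pos: [0.4458, -0.0104, 0.0041]
ee_rot: [-179.8, -0.0, 79.4]
wrist_force: [-0.1, 0.4, -0.3]
grip_width: 0.453
gripper_force: 0.0
```

Call:
move_arm:
  motion: "5 0 0 0 0 0 0; 5 0 0 0 0 0 0; 5 0 0 0 0 0 0; 5 0 0 0 0 0 0; 5 0 0 0 0 0 0; 5 0 0 0 0 0 0; 5 0 0 0 0 0 0"
  squeeze: 100

```text
time_s: 3.15
eef_pos: [0.448, -0.0122, 0.0062]
ee_rot: [180.0, -0.0, 79.2]
wrist_force: [-1.4, 0.1, 5.6]
grip_width: 0.242
gripper_force: 98.2
```

```bash
python3 -c "
from h import *
st()"
```

```text
3.15 [ 0.448  -0.0122  0.0062] [180.   -0.   79.2] J [ -5.  29.   3. 126.  -4.  26.  -9.] F [-1.4  0.1  5.6] g 0.242 98.2
```

```bash
python3 -c "
from h import *
plan([([.448,-.0122,.06],None,2),([.4918,-.0628,.0595],[180,0,93.0],2)],5)"
```

```text
5 0 0 -1.79 0 0 0; 5 0 0 -1.8 0 0 0; 5 0.01 0.01 -1.79 0 0 0; 5 -1.04 1.31 0.01 0 0 -0.06; 5 -1.12 1.25 0.01 0 0 -0.06; 5 -1.19 1.18 0.01 0 0 -0.06; 5 -1.25 1.1 0.02 0.001 0 -0.06
```

Call:
move_arm:
  motion: "5 0 0 -1.8 0 0 0; 5 0 0 -1.8 0 0 0; 5 0 0 -1.8 0 0 0; 5 -1.04 1.3 0 0 0 -0.06; 5 -1.12 1.25 0 0 0 -0.06; 5 -1.2 1.2 0 0 0 -0.06; 5 -1.25 1.1 0 0 0 -0.06; 5 0 0 0 0 0 0; 5 0 0 0 0 0 0; 5 0 0 0 0 0 0"

```text
time_s: 3.98
eef_pos: [0.4905, -0.0627, 0.0593]
ee_rot: [-179.9, -0.0, 92.9]
wrist_force: [-0.8, -0.4, -1.0]
grip_width: 0.236
gripper_force: 97.9
```

```bash
python3 -c "
from h import *
st(); snap('side','a',(230,170,430,320),3); snap('top','b',(280,130,480,280),3)
a=cv2.imread('pics/a.png');b=cv2.imread('pics/b.png');cv2.imwrite('pics/ab.png',cv2.resize(np.hstack([a,b]),(800,300),interpolation=cv2.INTER_AREA))"
```

```text
3.98 [ 0.4905 -0.0627  0.0593] [-179.9   -0.    92.9] J [  3.  26.   1. 119.  -1.  36.   8.] F [-0.8 -0.4 -1. ] g 0.236 97.9
```

View pics/ab.png

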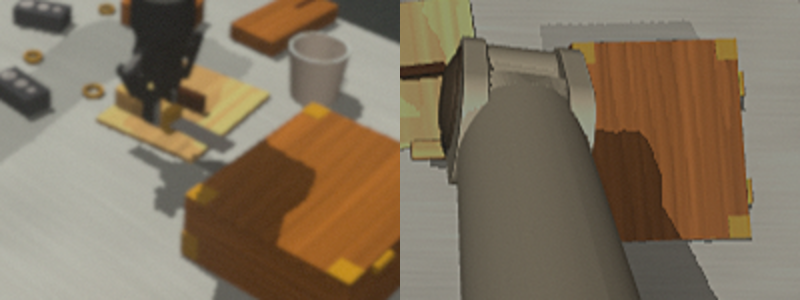

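The left half shows the gripped lever around (165,120), with the blade toward (200,150). I'll enlarge it and mark the tip where I expect it.

```bash
python3 -c "
from h import *
print([((w2px('side',p)-[275,200])*6.6).round() for p in [[.4959,-.1665,.0695],[.4838,-.1665,.0695],[.508,-.1665,.0695],[.4918,-.084,.0743],[.4988,-.1966,.069]]])
im=cv2.imread('pics/a.png'); im=robot.get_image('side')[200:280,275:395,::-1]; cv2.imwrite('pics/z.png',cv2.resize(im,None,fx=6.6,fy=6.6,interpolation=cv2.INTER_CUBIC))"
```

```text
[array([452., 285.]), array([429., 300.]), array([475., 271.]), array([269., 182.]), array([525., 320.])]
```

View pics/z.png

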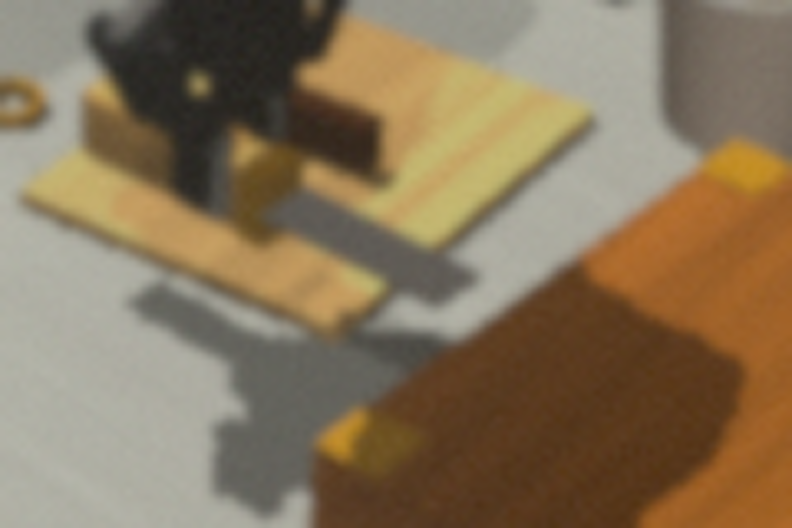

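The blade tip's corners are at (438,303) and (475,272), within about 1 mm of where I predicted. Inserting now.

Call:
move_arm:
  motion: "5 -1.5 0 0 0 0 0; 5 -1.5 0 0 0 0 0; 5 -1 0 0 0 0 0; 5 -1 0 0 0 0 0; 5 -1 0 0 0 0 0; 5 0 0 0 0 0 0; 5 0 0 0 0 0 0"

```text
time_s: 4.72
eef_pos: [0.4944, -0.1234, 0.0596]
ee_rot: [-180.0, -0.0, 92.9]
wrist_force: [0.5, -0.2, -1.1]
grip_width: 0.24
gripper_force: 97.9
```

```bash
python3 -c "
from h import *
st()
import numpy as np
H=np.array([.504,-.2965])+.1*np.array([.052,-.9986]); d=np.array([.052,-.9986]); print(H)
r=.172
# tip offset from TCP .104 along d, +.0105 up (top of blade)
th=np.r_[0.02:1.72:18j]
w=[]
for t in th:
    tip=H-d*r*np.cos(t); z=.076+r*np.sin(t)
    # blade top corner touches underside
    pos=tip-d*.104; w.append(([*pos,z-.0105-.0005],[180,0,93],1.9))
plan(w,5)"
```

```text
4.72 [ 0.4944 -0.1234  0.0596] [-180.    -0.    92.9] J [  9.  27.   2. 117.  -1.  36.  15.] F [ 0.5 -0.2 -1.1] g 0.24 97.9
[ 0.5092  -0.39636]
5 0.26 0.06 -0.88 0 0 -0.002; 5 -0.12 0 -1.72 0 0 0; 5 -0.3 0 -1.69 0 0 0; 5 -0.45 -0.01 -1.66 0 0 0; 5 -0.62 0 -1.6 0 0 0; 5 -0.78 0 -1.53 0 0 0; 5 -0.93 0 -1.45 0 0 0; 5 -1.07 0 -1.35 0 0 0; 5 -1.19 0 -1.23 0 0 0; 5 -1.32 0 -1.11 0 0 0; 5 -1.42 0 -0.98 0 0 0; 5 -1.5 0 -0.82 0 0 0
5 -1.59 0 -0.67 0 0 0; 5 -1.64 -0.01 -0.51 0 0 0; 5 -1.68 0 -0.34 0 0 0; 5 -1.71 0 -0.18 0 0 0; 5 -1.72 0 0 0 0 0; 5 -1.71 0 0.17 0 0 0
```

Call:
move_arm:
  motion: "5 0 0 -0.7 0 0 0; 5 -0.1 0 -1.6 0 0 0; 5 -0.3 0 -1.7 0 0 0; 5 -0.45 0 -1.66 0 0 0; 5 -0.6 0 -1.6 0 0 0; 5 0 0 0 0 0 0"

```text
time_s: 5.22
eef_pos: [0.4966, -0.1375, 0.135]
ee_rot: [179.8, 0.0, 93.0]
wrist_force: [-0.4, -1.1, -2.0]
grip_width: 0.238
gripper_force: 98.5
```

```bash
python3 -c "
from h import *
st(); snap('side','l1',(270,140,500,310),3)"
```

```text
5.22 [ 0.4966 -0.1375  0.135 ] [179.8   0.   93. ] J [ 11.  20.   2. 114.  -1.  46.  17.] F [-0.4 -1.1 -2. ] g 0.238 98.5
```

View pics/l1.png

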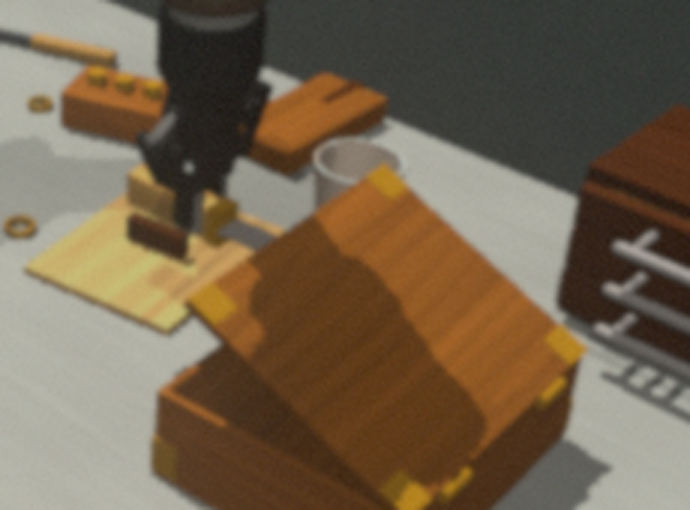

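The lid is raised on the blade to about 0.45 rad, its front edge running from (190,300) to (385,170). I'll continue the arc.

Call:
move_arm:
  motion: "5 -0.78 0 -1.53 0 0 0; 5 -0.93 0 -1.45 0 0 0; 5 -1.07 0 -1.35 0 0 0; 5 -1.2 0 -1.23 0 0 0; 5 -1.32 0 -1.1 0 0 0; 5 -1.42 0 -1 0 0 0; 5 -1.5 0 -0.82 0 0 0; 5 -1.6 0 -0.67 0 0 0; 5 -1.64 0 -0.5 0 0 0; 5 -1.68 0 -0.34 0 0 0; 5 -1.7 0 -0.18 0 0 0; 5 -1.72 0 0 0 0 0"

```text
time_s: 6.27
eef_pos: [0.5042, -0.3016, 0.2331]
ee_rot: [-179.9, -0.1, 93.1]
wrist_force: [-0.2, 1.4, -2.4]
grip_width: 0.233
gripper_force: 98.5
```

Call:
move_arm:
  motion: "5 -1.7 0 0.17 0 0 0; 5 -1.2 0 0.2 0 0 0; 5 0 0 0 0 0 0; 5 0 0 0 0 0 0"

```text
time_s: 6.6
eef_pos: [0.5056, -0.321, 0.2273]
ee_rot: [-179.7, -0.9, 93.3]
wrist_force: [-4.3, 21.1, 4.2]
grip_width: 0.235
gripper_force: 100.0
```

```bash
python3 -c "
from h import *
st(); snap('side','l2',(270,80,500,310),2.6)"
```

```text
6.6 [ 0.5056 -0.321   0.2273] [-179.7   -0.9   93.3] J [25. 22.  7. 97. -4. 62. 36.] F [-4.3 21.1  4.2] g 0.235 100.0
```

View pics/l2.png

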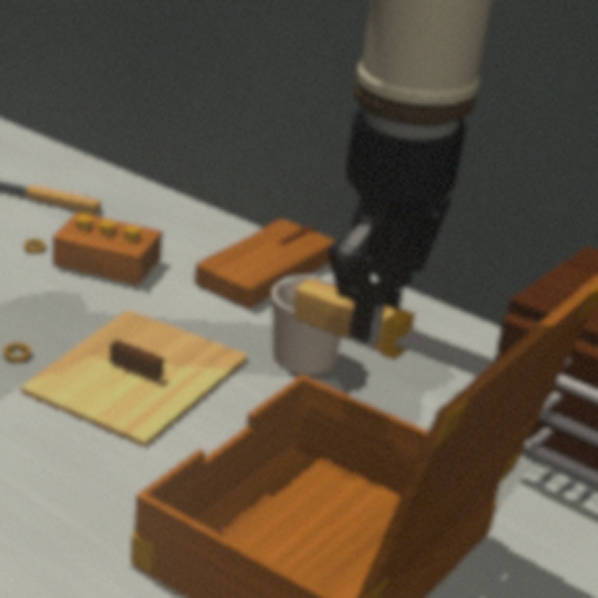

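The lid stands open against its stop. Next I lay the lever down at about (0.40, 0.0).

```bash
python3 -c "
from h import *
plan([([.504,-.28,.23],None),([.40,-.02,.12],[180,0,93]),([.40,-.02,.03],None,3),([.40,-.02,.0065],None,1)],5)"
```

```text
5 2.05 0.04 -0.1 0 0 0; 5 2.05 0.04 -0.1 0 0 0; 5 2.93 -0.98 1.27 -0.001 -0.002 0.001; 5 2.93 -0.98 1.27 -0.001 -0.002 0.001; 5 2.94 -0.98 1.26 -0.001 -0.002 0.001; 5 2.94 -0.99 1.25 0 -0.002 0.001; 5 2.94 -0.99 1.25 -0.001 -0.001 0; 5 2.94 -0.99 1.24 0 -0.002 0.001; 5 2.94 -1 1.23 -0.001 -0.001 0; 5 2.94 -1 1.23 0 -0.002 0.001; 5 2.95 -1 1.23 -0.001 -0.001 0; 5 0 0 3 0 0 0
5 0 0 3 0 0 0; 5 -0.01 -0.01 3 0 0 0; 5 0 0 0.78 0 0 0; 5 0 0 0.78 0 0 0; 5 0 0 0.79 0 0 0
```

Call:
move_arm:
  motion: "5 2.05 0 -0.1 0 0 0; 5 2.05 0 -0.1 0 0 0; 5 2.93 -0.98 1.25 0 0 0; 5 2.93 -0.98 1.25 0 0 0; 5 2.94 -0.98 1.25 0 0 0; 5 2.94 -1 1.25 0 0 0; 5 2.94 -1 1.25 0 0 0; 5 2.94 -1 1.24 0 0 0; 5 2.94 -1 1.23 0 0 0; 5 2.94 -1 1.23 0 0 0; 5 2.95 -1 1.23 0 0 0; 5 0 0 0 0 0 0"

```text
time_s: 7.65
eef_pos: [0.3954, -0.0257, 0.1177]
ee_rot: [-179.6, -0.1, 93.4]
wrist_force: [0.2, 0.1, -1.4]
grip_width: 0.238
gripper_force: 99.0
```

```bash
python3 -c "
from h import *
st()
plan([([.40,-.02,.03],[180,0,93],3),([.40,-.02,.0065],None,1)],5)"
```

```text
7.65 [ 0.3954 -0.0257  0.1177] [-1.796e+02 -1.000e-01  9.340e+01] J [  2.  12.  -2. 129.   0.  40.   3.] F [ 0.2  0.1 -1.4] g 0.238 99.0
5 0.17 0.18 2.92 -0.002 -0.001 0.002; 5 0.18 0.18 2.93 -0.002 -0.001 0.003; 5 0.18 0.18 2.92 -0.003 -0.001 0.002; 5 0 0 0.78 0 0 0; 5 0 0 0.79 0 0 0; 5 0 -0.01 0.78 0 0 0
```

Call:
move_arm:
  motion: "5 0.15 0.15 2.92 0 0 0; 5 0.15 0.15 2.92 0 0 0; 5 0.15 0.15 2.92 0 0 0; 5 0 0 0.8 0 0 0; 5 0 0 0.8 0 0 0; 5 0 0 0.75 0 0 0; 5 0 0 0 0 0 0; 5 0 0 0 0 0 0"

```text
time_s: 8.32
eef_pos: [0.4051, -0.0268, 0.0099]
ee_rot: [180.0, 0.0, 93.0]
wrist_force: [0.4, 0.3, -1.3]
grip_width: 0.239
gripper_force: 99.1
```

Call:
move_arm:
  motion: "45 0 0 0 0 0 0; 45 0 0 0 0 0 0; 45 0 0 0 0 0 0; 45 0 0 -1.5 0 0 0; 80 0 0 -3 0 0 0; 100 0 0 -3.5 0 0 0; 100 0 0 -3.5 0 0 0; 100 0 0 -3.5 0 0 0; 100 0 0 0 0 0 0"

```text
time_s: 9.07
eef_pos: [0.4091, -0.0268, 0.1659]
ee_rot: [179.3, 0.0, 93.0]
wrist_force: [0.6, 0.1, -0.2]
grip_width: 1.001
gripper_force: 0.0
```

```bash
python3 -c "
from h import *
st(); snap('top','t2',(40,110,600,420),1)
im=cv2.imread('pics/t2.png')[0:190,80:350]; cv2.imwrite('pics/t2.png',cv2.resize(im,(800,563),interpolation=cv2.INTER_CUBIC))"
```

```text
9.07 [ 0.4091 -0.0268  0.1659] [179.3   0.   93. ] J [  2.   7.  -2. 126.   0.  46.   3.] F [ 0.6  0.1 -0.2] g 1.001 0.0
```

View pics/t2.png

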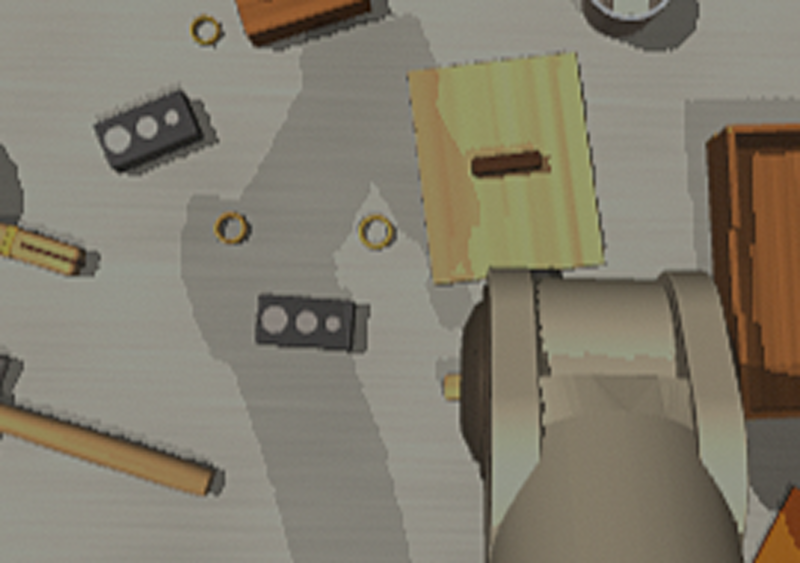

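The lever lies with its back end at (452,387). Block 2 is around (307,322), block 1 around (150,130), and the grip bar runs (472,165)–(545,160).

```bash
python3 -c "
from h import *
g=lambda n,z,pts:(lambda Q:print(n,Q.round(4).tolist(),'mean',Q.mean(0).round(4),'sides',np.linalg.norm(np.roll(Q,-1,0)-Q,axis=1).round(4)))(np.array([px2w('top',120+u/2.963,110+v/2.963,z)[:2] for u,v in pts]))
g('b2',.028,[(259,294),(353,300),(350,350),(257,344)])
g('b1',.028,[(96,122),(182,90),(202,127),(120,170)])
g('grip',.032,[(472,153),(543,149),(546,168),(473,176)])
g('board',.008,[(408,69),(577,53),(605,266),(437,284)])
g('holes2',.028,[(274,320),(333,324)])
g('holes1',.028,[(117,139),(172,117)])
"
```

```text
b2 [[0.4737, 0.1946], [0.4705, 0.1157], [0.4284, 0.1169], [0.4317, 0.1946]] mean [0.4511 0.1554] sides [0.079  0.0421 0.0778 0.042 ]
b1 [[0.6168, 0.3379], [0.6466, 0.2667], [0.615, 0.2484], [0.5761, 0.3156]] mean [0.6136 0.2922] sides [0.0771 0.0365 0.0777 0.0464]
grip [[0.5979, 0.0183], [0.603, -0.0422], [0.5867, -0.045], [0.5781, 0.017]] mean [ 0.5914 -0.0129] sides [0.0607 0.0166 0.0626 0.0199]
board [[0.6762, 0.0757], [0.695, -0.0728], [0.5065, -0.0996], [0.4874, 0.0456]] mean [ 0.5913 -0.0128] sides [0.1497 0.1903 0.1465 0.1911]
holes2 [[0.4521, 0.1812], [0.4499, 0.1318]] mean [0.451  0.1565] sides [0.0495 0.0495]
holes1 [[0.6027, 0.3195], [0.6229, 0.2741]] mean [0.6128 0.2968] sides [0.0497 0.0497]
```

```bash
python3 -c "
from h import *
plan([([.451,.155,.10],[180,0,87.5]),([.451,.155,.03],None),([.451,.155,.004],None,1.5)],70)"
```

```text
70 2.99 0.87 1.06 0.002 0 0.016; 70 3 0.82 1.06 0.001 0 0.016; 70 3.02 0.77 1.06 0.002 0 0.016; 70 3.03 0.72 1.06 0.001 0 0.016; 70 3.04 0.68 1.06 0.002 0 0.016; 70 3.04 0.63 1.07 0.001 0 0.015; 70 0 0 3.5 0 0 0; 70 0 0 3.5 0 0 0; 70 0 0 1.3 0 0 0; 70 0 0 1.3 0 0 0
```

Call:
move_arm:
  motion: "70 3 0.87 1.06 0.002 0 0.016; 70 3 0.82 1.06 0.002 0 0.016; 70 3 0.77 1.06 0.002 0 0.016; 70 3 0.72 1.06 0.001 0 0.016; 70 3 0.68 1.06 0.002 0 0.016; 70 3 0.63 1.07 0.001 0 0.016; 70 0 0 3.5 0 0 0; 70 0 0 3 0 0 0; 70 0 0 0 0 0 0; 70 0 0 0 0 0 0"

```text
time_s: 9.95
eef_pos: [0.4438, 0.153, 0.0289]
ee_rot: [-179.1, 0.2, 87.5]
wrist_force: [0.1, -0.3, 0.2]
grip_width: 0.692
gripper_force: 0.0
```

```bash
python3 -c "
from h import *
st();plan([([.451,.155,.004],[180,0,87.5],1.5)],70)"
```

```text
9.95 [0.4438 0.153  0.0289] [-179.1    0.2   87.5] J [-17.  28.  -6. 122.   5.  32. -29.] F [ 0.1 -0.3  0.2] g 0.692 0.0
70 0.12 0.37 1.24 -0.008 0.001 0; 70 0.11 0.37 1.24 -0.007 0.002 0
```

Call:
move_arm:
  motion: "70 0.1 0.4 1.1 -0.007 0 0; 70 0.1 0.3 1.1 -0.007 0 0; 70 0 0 0 0 0 0; 70 0 0 0 0 0 0; 70 0 0 0 0 0 0"

```text
time_s: 10.37
eef_pos: [0.4541, 0.1556, 0.01]
ee_rot: [179.7, -0.0, 87.4]
wrist_force: [-0.0, -0.3, -0.2]
grip_width: 0.7
gripper_force: 0.0
```

```bash
python3 -c "
from h import *
st()"
```

```text
10.37 [0.4541 0.1556 0.01  ] [179.7  -0.   87.4] J [-18.  30.  -5. 121.   6.  28. -30.] F [-0.  -0.3 -0.2] g 0.7 0.0
```

Call:
move_arm:
  motion: "70 0 -0.2 0.6 0 0 0; 70 0 0 0 0 0 0; 20 0 0 0 0 0 0; 20 0 0 0 0 0 0; 20 0 0 0 0 0 0; 20 0 0 0 0 0 0; 20 0 0 0 0 0 0; 20 0 0 0 0 0 0; 20 0 0 0 0 0 0; 20 0 0 0 0 0 0"
  squeeze: 120

```text
time_s: 11.2
eef_pos: [0.4528, 0.1559, 0.0036]
ee_rot: [179.6, -0.0, 87.5]
wrist_force: [0.7, -0.6, 9.1]
grip_width: 0.465
gripper_force: 121.4
```

```bash
python3 -c "
from h import *
st()
plan([([.451,.155,.14],None,2.5),([.5533,-.2819,.14],[180,0,93],3),([.5533,-.2819,.04],None,2.5)],20)"
```

```text
11.2 [0.4528 0.1559 0.0036] [179.6  -0.   87.5] J [-18.  31.  -5. 122.   6.  27. -30.] F [ 0.7 -0.6  9.1] g 0.465 121.4
20 -0.02 -0.01 -2.27 0 0 0; 20 -0.02 -0.02 -2.27 0 0 0; 20 -0.01 -0.01 -2.28 0 0 0; 20 -0.02 -0.02 -2.27 0 0 0; 20 -0.01 -0.01 -2.28 0 0 0; 20 -0.02 -0.02 -2.27 0 0 0; 20 -2.88 0.81 0 0 0 -0.006; 20 -2.88 0.79 0.01 0 0 -0.006; 20 -2.89 0.78 0 0.001 0 -0.007; 20 -2.89 0.76 0 0 0 -0.006; 20 -2.9 0.74 0 0.001 0 -0.007; 20 -2.9 0.72 0 0 0 -0.006
20 -2.91 0.7 0 0.001 0 -0.007; 20 -2.91 0.68 0 0 0 -0.006; 20 -2.92 0.66 0.01 0.001 0 -0.007; 20 -2.92 0.64 0 0 0 -0.006; 20 -2.93 0.62 0.01 0.001 0 -0.007; 20 -2.93 0.6 0 0 0 -0.006; 20 -2.93 0.59 0 0.001 0 -0.007; 20 -2.94 0.56 0.01 0 0 -0.006; 20 -2.94 0.55 0 0.001 0 -0.007; 20 0 0 2 0 0 0; 20 0 0 2 0 0 0; 20 0 0 2 0 0 0
20 0 0 2 0 0 0; 20 0 0 2 0 0 0
```

Call:
move_arm:
  motion: "20 0 0 -2.3 0 0 0; 20 0 0 -2.3 0 0 0; 20 0 0 -2.3 0 0 0; 20 0 0 -2.3 0 0 0; 20 0 0 -2.3 0 0 0; 20 0 0 -2.3 0 0 0; 20 -2.9 0.8 0 0 0 -0.006; 20 -2.9 0.8 0 0 0 -0.006; 20 -2.9 0.78 0 0 0 -0.007; 20 -2.9 0.76 0 0 0 -0.006; 20 -2.9 0.74 0 0 0 -0.007; 20 -2.9 0.72 0 0 0 -0.006"

```text
time_s: 12.2
eef_pos: [0.4899, -0.0208, 0.1394]
ee_rot: [180.0, 0.0, 89.7]
wrist_force: [1.1, 1.0, -8.1]
grip_width: 0.463
gripper_force: 125.0
```

Call:
move_arm:
  motion: "20 -2.9 0.7 0 0 0 -0.007; 20 -2.9 0.68 0 0 0 -0.006; 20 -2.9 0.66 0 0 0 -0.007; 20 -2.9 0.64 0 0 0 -0.006; 20 -2.9 0.62 0 0 0 -0.007; 20 -2.9 0.6 0 0 0 -0.006; 20 -2.9 0.59 0 0 0 -0.007; 20 -2.9 0.56 0 0 0 -0.006; 20 -2.9 0.55 0 0 0 -0.007; 20 0 0 0 0 0 0; 20 0 0 0 0 0 0"

```text
time_s: 13.12
eef_pos: [0.5506, -0.2819, 0.1391]
ee_rot: [-180.0, 0.0, 92.8]
wrist_force: [-0.2, 0.7, -8.1]
grip_width: 0.465
gripper_force: 125.2
```

```bash
python3 -c "
from h import *
st();snap('side','s3',(270,80,500,310),2.6)
plan([([.5533,-.2819,.03],[180,0,93],2.5),([.5533,-.2819,.0105],None,1)],20)"
```

```text
13.12 [ 0.5506 -0.2819  0.1391] [-180.     0.    92.8] J [23. 29.  2. 99. -1. 52. 28.] F [-0.2  0.7 -8.1] g 0.465 125.2
20 -0.06 0.05 2.18 0 0 0; 20 -0.06 0.04 2.18 0 0 0; 20 -0.05 0.05 2.18 0 0 0; 20 -0.06 0.04 2.18 0 -0.001 -0.001; 20 -0.05 0.05 2.18 0 0 0; 20 0 0 0.97 0 0 0; 20 0 0 0.98 0 0 0
```

View pics/s3.png

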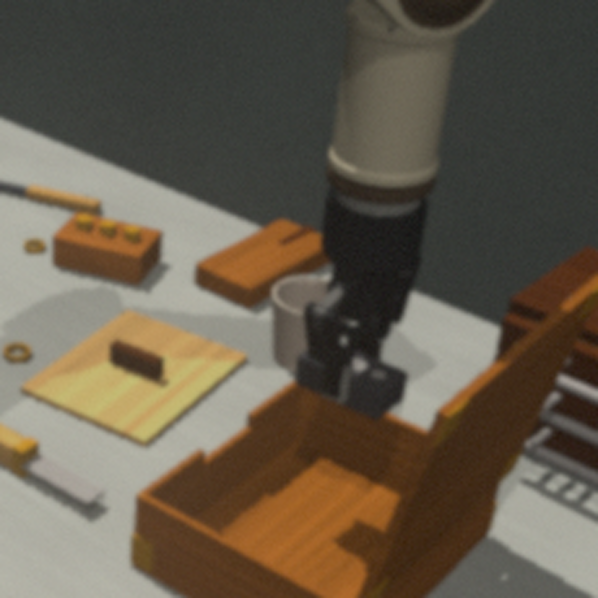

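The block is held level over the far side of the chest, with a clear interior below it.

Call:
move_arm:
  motion: "20 0 0 2.2 0 0 0; 20 0 0 2.2 0 0 0; 20 0 0 2.2 0 0 0; 20 0 0 2.2 0 0 0; 20 0 0 2.1 0 0 0; 20 0 0 0.9 0 0 0; 20 0 0 0.9 0 0 0; 20 0 0 0 0 0 0; 20 0 0 0 0 0 0"

```text
time_s: 13.92
eef_pos: [0.5537, -0.2789, 0.0143]
ee_rot: [179.8, 0.0, 93.1]
wrist_force: [0.6, -1.2, -7.3]
grip_width: 0.465
gripper_force: 124.7
```

```bash
python3 -c "
from h import *
st()"
```

```text
13.92 [ 0.5537 -0.2789  0.0143] [179.8   0.   93.1] J [ 23.  39.   1. 101.  -1.  39.  28.] F [ 0.6 -1.2 -7.3] g 0.465 124.7
```

Call:
move_arm:
  motion: "20 0 0 0.35 0 0 0; 20 0 0 0 0 0 0; 68 0 0 0 0 0 0; 68 0 0 0 0 0 0; 68 0 0 0 0 0 0; 68 0 0 -1 0 0 0; 68 0 0 -2 0 0 0; 68 0 0 -3 0 0 0; 68 0 0 -3 0 0 0; 68 0 0 -3 0 0 0; 70 0 0 0 0 0 0"

```text
time_s: 14.83
eef_pos: [0.5577, -0.2817, 0.139]
ee_rot: [179.1, 0.4, 93.0]
wrist_force: [0.3, -0.8, 0.9]
grip_width: 0.7
gripper_force: 0.0
```

```bash
python3 -c "
from h import *
st()
plan([([.56,.0,.14],[180,0,100]),([.613,.292,.12],[180,0,114]),([.613,.292,.04],None,3)],70)"
```

```text
14.83 [ 0.5577 -0.2817  0.139 ] [179.1   0.4  93. ] J [23. 29.  2. 99. -1. 51. 28.] F [ 0.3 -0.8  0.9] g 0.7 0.0
70 3.12 0.19 -0.03 0.002 0.001 -0.014; 70 3.12 0.23 -0.03 0.002 0.001 -0.013; 70 3.12 0.28 -0.02 0.002 0.001 -0.014; 70 3.11 0.32 -0.02 0.002 0.001 -0.013; 70 3.11 0.36 -0.02 0.001 0.001 -0.014; 70 3.11 0.4 -0.02 0.002 0.001 -0.013; 70 3.1 0.44 -0.01 0.001 0.001 -0.014; 70 3.09 0.49 -0.01 0.002 0 -0.013; 70 3.09 0.52 -0.02 0.001 0.001 -0.014; 70 3.09 1.14 0.22 0 0 -0.027; 70 3.06 1.23 0.22 0 0 -0.027; 70 3.03 1.31 0.22 0 0 -0.027
70 2.99 1.39 0.23 0 0 -0.027; 70 2.95 1.47 0.22 0 0 -0.027; 70 2.91 1.55 0.23 0 0 -0.027; 70 2.87 1.63 0.22 0 0 -0.027; 70 2.82 1.7 0.23 0 0 -0.028; 70 2.77 1.79 0.22 0 0 -0.027; 70 0 0 2.67 0 0 0; 70 0 0 2.67 0 0 0; 70 0 -0.01 2.66 0 0 0
```

Call:
move_arm:
  motion: "70 3.1 0.2 0 0 0 -0.014; 70 3.1 0.23 0 0 0 -0.013; 70 3.1 0.28 0 0 0 -0.014; 70 3.1 0.32 0 0 0 -0.013; 70 3.1 0.36 0 0 0 -0.014; 70 3.1 0.4 0 0 0 -0.013; 70 3.1 0.44 0 0 0 -0.014; 70 3.1 0.5 0 0 0 -0.013; 70 3.1 0.52 0 0 0 -0.014; 70 3.1 1.14 0.22 0 0 -0.027; 70 3.06 1.23 0.22 0 0 -0.027; 70 3.03 1.3 0.22 0 0 -0.027"

```text
time_s: 15.83
eef_pos: [0.5739, 0.1007, 0.1254]
ee_rot: [179.6, 0.1, 104.7]
wrist_force: [0.8, 0.6, 0.8]
grip_width: 0.7
gripper_force: 0.0
```

Call:
move_arm:
  motion: "70 3 1.4 0.23 0 0 -0.027; 70 2.95 1.47 0.22 0 0 -0.027; 70 2.9 1.55 0.23 0 0 -0.027; 70 2.87 1.63 0.22 0 0 -0.027; 70 2.8 1.7 0.23 0 0 -0.028; 70 2.77 1.8 0.22 0 0 -0.027; 70 0 0 0 0 0 0; 70 0 0 0 0 0 0; 70 0 0 0 0 0 0; 70 0 0 0 0 0 0"

```text
time_s: 16.67
eef_pos: [0.6093, 0.2916, 0.1109]
ee_rot: [179.8, 0.2, 113.9]
wrist_force: [0.3, 0.1, -0.4]
grip_width: 0.704
gripper_force: 0.0
```

```bash
python3 -c "
from h import *
st()
snap('top','t3',(100,130,300,280),4)
plan([([.613,.292,.03],[180,0,114],3),([.613,.292,.004],None,1.3)],70)"
```

```text
16.67 [0.6093 0.2916 0.1109] [179.8   0.2 113.9] J [-22.  37.  -9.  91.   7.  53.  -9.] F [ 0.3  0.1 -0.4] g 0.704 0.0
70 -0.02 0.11 2.7 0.001 0.001 -0.001; 70 -0.03 0.11 2.69 0.001 0.001 -0.001; 70 -0.03 0.12 2.7 0.002 0.002 0; 70 0 0 1.3 0 0 0; 70 0 0 1.3 0 0 0
```

View pics/t3.png

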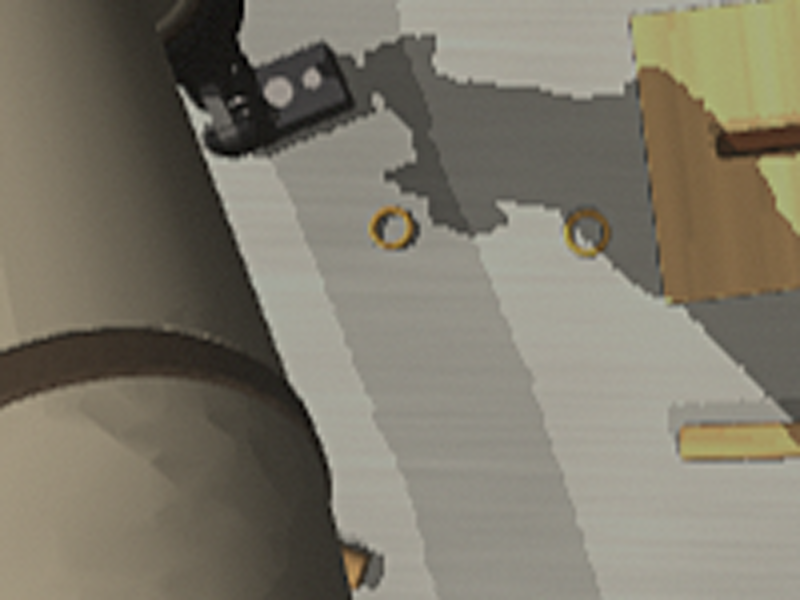

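The middle hole at (280,92) and the small one at (313,77) are where I measured them, so block 1 hasn't moved. Descending.

Call:
move_arm:
  motion: "70 0 0.1 2.7 0 0 0; 70 0 0.1 2.7 0 0 0; 70 0 0.1 2.7 0 0 0; 70 0 0 1.3 0 0 0; 70 0 0 0.9 0 0 0; 70 0 0 0 0 0 0; 70 0 0 0 0 0 0; 70 0 0 0 0 0 0"

```text
time_s: 17.38
eef_pos: [0.6132, 0.2953, 0.0091]
ee_rot: [179.7, 0.1, 114.0]
wrist_force: [0.5, -0.1, 0.4]
grip_width: 0.701
gripper_force: 0.0
```

```bash
python3 -c "
from h import *
st()"
```

```text
17.38 [0.6132 0.2953 0.0091] [1.797e+02 1.000e-01 1.140e+02] J [-23.  45.  -8.  92.   8.  44. -10.] F [ 0.5 -0.1  0.4] g 0.701 0.0
```

Call:
move_arm:
  motion: "70 0 0 0.5 0 0 0; 20 0 0 0 0 0 0; 20 0 0 0 0 0 0; 20 0 0 0 0 0 0; 20 0 0 0 0 0 0; 20 0 0 0 0 0 0; 20 0 0 0 0 0 0; 20 0 0 0 0 0 0; 20 0 0 0 0 0 0"
  squeeze: 120

```text
time_s: 18.13
eef_pos: [0.6136, 0.2956, 0.0042]
ee_rot: [179.6, 0.1, 114.0]
wrist_force: [1.1, -0.2, 6.7]
grip_width: 0.469
gripper_force: 122.3
```

```bash
python3 -c "
from h import *
st()
plan([([.613,.294,.14],None,2.5),([.53,.0,.14],[180,0,103],3),([.4535,-.2871,.14],[180,0,93],3)],20)"
```

```text
18.13 [0.6136 0.2956 0.0042] [1.796e+02 1.000e-01 1.140e+02] J [-23.  45.  -8.  92.   8.  43. -10.] F [ 1.1 -0.2  6.7] g 0.469 122.3
20 -0.03 0 -2.26 0 0 0; 20 -0.02 0 -2.26 0 0 0; 20 -0.03 -0.01 -2.26 0 0 0; 20 -0.02 0 -2.27 0 0 0; 20 -0.03 -0.01 -2.26 0 0 0; 20 -0.02 0 -2.27 0 0 0; 20 -2.13 -1.78 -0.01 0.001 0 0.017; 20 -2.17 -1.74 -0.01 0.001 0 0.018; 20 -2.2 -1.7 0 0.001 0 0.017; 20 -2.22 -1.66 0 0.001 0 0.018; 20 -2.25 -1.62 0 0 0 0.017; 20 -2.28 -1.59 0 0.001 0 0.018
20 -2.31 -1.54 0 0 0 0.017; 20 -2.34 -1.5 0 0.001 0 0.018; 20 -2.36 -1.46 0 0 0.001 0.017; 20 -2.39 -1.43 0 0.001 0 0.018; 20 -2.41 -1.38 0 0 0.001 0.017; 20 -2.63 -1.39 0 0 0 0.017; 20 -2.65 -1.35 0 0 0 0.018; 20 -2.67 -1.3 0 0 0 0.017; 20 -2.69 -1.25 0 0 0 0.018; 20 -2.72 -1.2 0 0 0 0.017; 20 -2.73 -1.16 0 0 0 0.018; 20 -2.76 -1.11 0 0 0 0.017
20 -2.77 -1.06 0 0 0 0.018; 20 -2.79 -1.01 -0.01 0 0 0.017; 20 -2.82 -0.97 0 0 0 0.018
```

Call:
move_arm:
  motion: "20 0 0 -2.3 0 0 0; 20 0 0 -2.3 0 0 0; 20 0 0 -2.3 0 0 0; 20 0 0 -2.3 0 0 0; 20 0 0 -2.3 0 0 0; 20 0 0 -2.3 0 0 0; 20 -2.13 -1.78 0 0 0 0.017; 20 -2.17 -1.74 0 0 0 0.018; 20 -2.2 -1.7 0 0 0 0.017; 20 -2.22 -1.66 0 0 0 0.018; 20 -2.25 -1.62 0 0 0 0.017; 20 -2.28 -1.6 0 0 0 0.018"

```text
time_s: 19.13
eef_pos: [0.5635, 0.1328, 0.1387]
ee_rot: [-180.0, 0.1, 108.0]
wrist_force: [0.9, -0.7, -6.9]
grip_width: 0.467
gripper_force: 123.4
```

Call:
move_arm:
  motion: "20 -2.3 -1.54 0 0 0 0.017; 20 -2.34 -1.5 0 0 0 0.018; 20 -2.36 -1.46 0 0 0 0.017; 20 -2.4 -1.43 0 0 0 0.018; 20 -2.4 -1.38 0 0 0 0.017; 20 -2.63 -1.4 0 0 0 0.017; 20 -2.65 -1.35 0 0 0 0.018; 20 -2.67 -1.3 0 0 0 0.017; 20 -2.7 -1.25 0 0 0 0.018; 20 -2.72 -1.2 0 0 0 0.017; 20 -2.73 -1.16 0 0 0 0.018; 20 -2.76 -1.1 0 0 0 0.017"

```text
time_s: 20.13
eef_pos: [0.4724, -0.2008, 0.1391]
ee_rot: [179.9, -0.0, 96.0]
wrist_force: [0.2, 0.5, -7.4]
grip_width: 0.467
gripper_force: 123.4
```

Call:
move_arm:
  motion: "20 -2.77 -1.06 0 0 0 0.018; 20 -2.8 -1 0 0 0 0.017; 20 -2.8 -1 0 0 0 0.018; 20 0 0 0 0 0 0; 20 0 0 0 0 0 0; 20 0 0 0 0 0 0; 20 0 0 0 0 0 0; 20 0 0 0 0 0 0"

```text
time_s: 20.8
eef_pos: [0.4516, -0.2845, 0.1397]
ee_rot: [179.8, -0.0, 93.1]
wrist_force: [0.8, -0.7, -6.4]
grip_width: 0.465
gripper_force: 123.4
```

```bash
python3 -c "
from h import *
st()
plan([([.4535,-.2871,.03],[180,0,93],2.5),([.4535,-.2871,.012],None,1)],20)"
```

```text
20.8 [ 0.4516 -0.2845  0.1397] [179.8  -0.   93.1] J [ 26.  22.   4. 111.  -2.  47.  34.] F [ 0.8 -0.7 -6.4] g 0.465 123.4
20 -0.05 0.03 2.19 0.001 0 0; 20 -0.06 0.03 2.19 0.001 0 0.001; 20 -0.05 0.03 2.2 0 0 0; 20 -0.06 0.03 2.19 0.001 0 0.001; 20 -0.05 0.03 2.2 0 0 0; 20 0 0 0.9 0 0 0; 20 0 0 0.9 0 0 0
```

Call:
move_arm:
  motion: "20 -0.05 0.03 2.2 0 0 0; 20 -0.05 0.03 2.2 0 0 0; 20 -0.05 0.03 2.2 0 0 0; 20 -0.05 0.03 2.2 0 0 0; 20 0 0 2.1 0 0 0; 20 0 0 0.8 0 0 0; 20 0 0 0.8 0 0 0; 20 0 0 0 0 0 0; 20 0 0 0 0 0 0; 20 0 0 0 0 0 0"

```text
time_s: 21.63
eef_pos: [0.4544, -0.2887, 0.0163]
ee_rot: [179.7, 0.1, 93.0]
wrist_force: [0.3, 0.4, -7.5]
grip_width: 0.47
gripper_force: 123.0
```

```bash
python3 -c "
from h import *
st()"
```

```text
21.63 [ 0.4544 -0.2887  0.0163] [1.797e+02 1.000e-01 9.300e+01] J [ 27.  33.   3. 114.  -3.  33.  36.] F [ 0.3  0.4 -7.5] g 0.47 123.0
```

Call:
move_arm:
  motion: "20 0 0 0.5 0 0 0; 20 0 0 0 0 0 0; 68 0 0 0 0 0 0; 68 0 0 0 0 0 0; 68 0 0 0 0 0 0; 68 0 0 -1 0 0 0; 68 0 0 -2 0 0 0; 68 0 0 -3 0 0 0; 68 0 0 -3 0 0 0; 68 0 0 -3 0 0 0; 50 0 0 0 0 0 0; 50 0 0 0 0 0 0"

```text
time_s: 22.63
eef_pos: [0.4541, -0.2894, 0.133]
ee_rot: [179.5, 0.2, 93.0]
wrist_force: [0.5, 0.2, 0.0]
grip_width: 0.503
gripper_force: 0.0
```

```bash
python3 -c "
from h import *
st()
plan([([.5914,-.0129,.10],[180,0,97.2],3)],50)"
```

```text
22.63 [ 0.4541 -0.2894  0.133 ] [179.5   0.2  93. ] J [ 26.  22.   4. 111.  -2.  46.  35.] F [0.5 0.2 0. ] g 0.503 0.0
50 2.45 1.37 0.3 0.001 0 -0.007; 50 2.44 1.39 0.3 0.001 0 -0.007; 50 2.43 1.41 0.3 0.001 0 -0.007; 50 2.42 1.43 0.3 0.001 0.001 -0.007; 50 2.41 1.44 0.3 0.001 0 -0.007; 50 2.39 1.46 0.3 0 0.001 -0.006; 50 2.39 1.48 0.3 0.001 0 -0.007; 50 2.37 1.49 0.3 0 0.001 -0.006; 50 2.37 1.51 0.3 0.001 0 -0.007; 50 2.36 1.52 0.3 0 0.001 -0.006; 50 2.34 1.53 0.3 0.001 0 -0.007
```

Call:
move_arm:
  motion: "50 2.45 1.37 0.3 0 0 -0.007; 50 2.45 1.4 0.3 0 0 -0.007; 50 2.43 1.4 0.3 0 0 -0.007; 50 2.42 1.43 0.3 0 0 -0.007; 50 2.4 1.44 0.3 0 0 -0.007; 50 2.4 1.46 0.3 0 0 -0.006; 50 2.4 1.48 0.3 0 0 -0.007; 50 2.37 1.5 0.3 0 0 -0.006; 50 2.37 1.5 0.3 0 0 -0.007; 50 2.36 1.52 0.3 0 0 -0.006; 50 2.34 1.53 0.3 0 0 -0.007"

```text
time_s: 23.55
eef_pos: [0.5891, -0.0104, 0.0961]
ee_rot: [179.9, 0.1, 97.2]
wrist_force: [0.6, -0.0, -0.0]
grip_width: 0.501
gripper_force: 0.0
```

Call:
move_arm:
  motion: "50 0 0 0 0 0 0; 50 0 0 0 0 0 0; 50 0 0 0 0 0 0; 50 0 0 0 0 0 0"

```text
time_s: 23.88
eef_pos: [0.5889, -0.0133, 0.0969]
ee_rot: [179.9, 0.1, 97.1]
wrist_force: [0.1, -0.3, 0.4]
grip_width: 0.502
gripper_force: 0.0
```

```bash
python3 -c "
from h import *
st();snap('top','t4',(340,130,480,270),4)
C=np.array([.504,-.2965]);
print([(w2px('top',[*q,.034])-[340,130])*4 for q in [[.5535,-.2789],[.4543,-.2888]]])
plan([([.5914,-.0129,.04],[180,0,97.2],3),([.5914,-.0129,.015],None,1)],50)"
```

```text
23.88 [ 0.5889 -0.0133  0.0969] [1.799e+02 1.000e-01 9.710e+01] J [ -1.  30.  -1. 105.   1.  45.   5.] F [ 0.1 -0.3  0.4] g 0.502 0.0
[array([225.91850588, 207.65948761]), array([242.73150256, 364.93671005])]
50 0.02 0.11 2.86 0.001 0.001 -0.001; 50 0.01 0.11 2.85 0.002 0.001 -0.001; 50 0 0 0.83 0 0 0; 50 0 0 0.84 0 0 0; 50 0 0 0.83 0 0 0
```

View pics/t4.png

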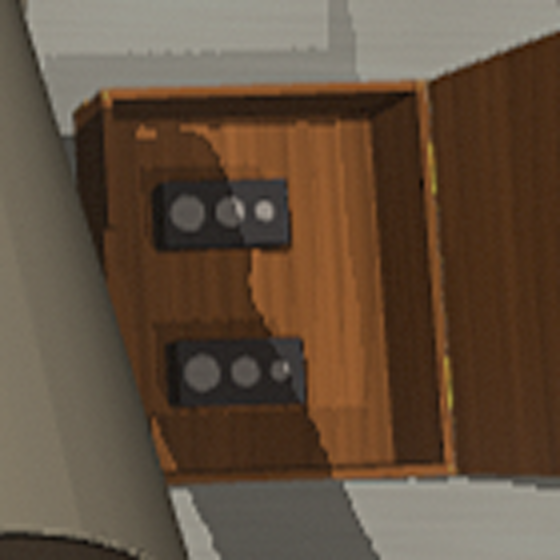

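Both blocks lie flat in the chest at (228,213) and (240,372). Now the board.

Call:
move_arm:
  motion: "50 0 0.1 2.8 0 0 0; 50 0 0.1 2.8 0 0 0; 50 0 0 0.8 0 0 0; 50 0 0 0.8 0 0 0; 50 0 0 0.4 0 0 0; 50 0 0 0 0 0 0; 50 0 0 0 0 0 0; 50 0 0 0 0 0 0"

```text
time_s: 24.6
eef_pos: [0.5932, -0.0113, 0.0227]
ee_rot: [179.7, 0.1, 97.2]
wrist_force: [0.8, -0.1, 0.4]
grip_width: 0.499
gripper_force: 0.0
```

```bash
python3 -c "
from h import *
st()"
```

```text
24.6 [ 0.5932 -0.0113  0.0227] [1.797e+02 1.000e-01 9.720e+01] J [ -1.  37.  -1. 105.   1.  38.   5.] F [ 0.8 -0.1  0.4] g 0.499 0.0
```

Call:
move_arm:
  motion: "50 0 -0.1 0.8 0 0 0; 50 0 0 0 0 0 0; 2 0 0 0 0 0 0; 2 0 0 0 0 0 0; 2 0 0 0 0 0 0; 2 0 0 0 0 0 0; 2 0 0 0 0 0 0; 2 0 0 0 0 0 0; 2 0 0 0 0 0 0; 2 0 0 0 0 0 0"
  squeeze: 80

```text
time_s: 25.43
eef_pos: [0.5918, -0.0113, 0.0139]
ee_rot: [179.7, 0.1, 97.2]
wrist_force: [-0.1, 1.2, 5.7]
grip_width: 0.143
gripper_force: 80.3
```

```bash
python3 -c "
from h import *
st()
p=robot.read_state()['eef_pos']
plan([([p[0],p[1],.13],None,2.5),([.504,-.2965,.13],[180,0,93],2.5)],2)"
```

```text
25.43 [ 0.5918 -0.0113  0.0139] [1.797e+02 1.000e-01 9.720e+01] J [ -1.  37.  -1. 106.   1.  37.   5.] F [-0.1  1.2  5.7] g 0.143 80.3
2 0 0.01 -2.32 0 0 0; 2 0 0.01 -2.32 0 0 0; 2 0 0.01 -2.32 0 0 0; 2 -0.01 0.01 -2.32 0 0 0; 2 0 0.02 -2.33 0 0 0; 2 -2.27 -1.02 0 0 0 0.006; 2 -2.27 -1.01 0 0 0 0.006; 2 -2.28 -1 0 0 0 0.006; 2 -2.28 -0.98 0 0.001 0 0.006; 2 -2.29 -0.97 0 0 0 0.006; 2 -2.3 -0.96 0 0.001 0 0.006; 2 -2.3 -0.94 0 0 0 0.006
2 -2.31 -0.93 0 0.001 0 0.006; 2 -2.31 -0.92 0 0 0 0.006; 2 -2.32 -0.9 0 0.001 0 0.007; 2 -2.32 -0.89 0 0 0.001 0.006; 2 -2.33 -0.87 -0.01 0.001 0 0.007
```

Call:
move_arm:
  motion: "2 0 0 -2.3 0 0 0; 2 0 0 -2.3 0 0 0; 2 0 0 -2.3 0 0 0; 2 0 0 -2.3 0 0 0; 2 0 0 -2.3 0 0 0; 2 -2.27 -1 0 0 0 0.006; 2 -2.27 -1 0 0 0 0.006; 2 -2.28 -1 0 0 0 0.006; 2 -2.28 -1 0 0 0 0.006; 2 -2.3 -0.97 0 0 0 0.006; 2 -2.3 -0.96 0 0 0 0.006; 2 -2.3 -0.94 0 0 0 0.006"

```text
time_s: 26.43
eef_pos: [0.5383, -0.1787, 0.1275]
ee_rot: [179.9, 0.0, 94.8]
wrist_force: [0.1, 0.7, -1.7]
grip_width: 0.144
gripper_force: 79.6
```

Call:
move_arm:
  motion: "2 -2.3 -0.93 0 0 0 0.006; 2 -2.3 -0.92 0 0 0 0.006; 2 -2.32 -0.9 0 0 0 0.006; 2 -2.32 -0.9 0 0 0 0.006; 2 -2.33 -0.87 0 0 0 0.007; 2 0 0 0 0 0 0; 2 0 0 0 0 0 0; 2 0 0 0 0 0 0; 2 0 0 0 0 0 0"

```text
time_s: 27.18
eef_pos: [0.5032, -0.2947, 0.1278]
ee_rot: [179.8, -0.0, 93.1]
wrist_force: [-0.0, 0.8, -0.9]
grip_width: 0.146
gripper_force: 79.5
```

```bash
python3 -c "
from h import *
st()
snap('side','s4',(270,110,500,310),3)
plan([([.504,-.295,.06],[180,0,93],2.),([.504,-.295,.05],None,1)],2)"
```

```text
27.18 [ 0.5032 -0.2947  0.1278] [179.8  -0.   93.1] J [ 25.  27.   4. 105.  -2.  48.  33.] F [-0.   0.8 -0.9] g 0.146 79.5
2 -0.01 0.01 1.7 0.001 0 0.001; 2 -0.01 0.01 1.7 0.001 0 0.001; 2 -0.01 0.01 1.7 0.001 0 0; 2 -0.01 0.01 1.69 0 0 0.001; 2 0 0 0.5 0 0 0; 2 0 0 0.5 0 0 0
```

View pics/s4.png

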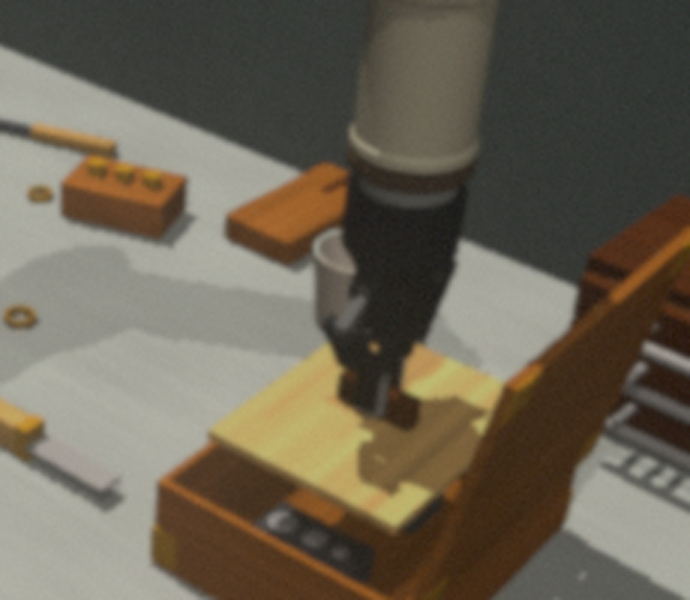

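The board hangs level and aligned over the chest, blocks visible below. Lowering.

Call:
move_arm:
  motion: "2 0 0 1.7 0 0 0; 2 0 0 1.7 0 0 0; 2 0 0 1.7 0 0 0; 2 0 0 1.6 0 0 0; 2 0 0 0.5 0 0 0; 2 0 0 0.5 0 0 0; 2 0 0 0 0 0 0; 2 0 0 0 0 0 0; 2 0 0 0 0 0 0; 2 0 0 0 0 0 0"

```text
time_s: 28.07
eef_pos: [0.5041, -0.2968, 0.0523]
ee_rot: [179.7, 0.1, 93.0]
wrist_force: [0.6, 0.2, -2.6]
grip_width: 0.143
gripper_force: 79.5
```

```bash
python3 -c "
from h import *
st()"
```

```text
28.07 [ 0.5041 -0.2968  0.0523] [1.797e+02 1.000e-01 9.300e+01] J [ 25.  33.   3. 106.  -3.  40.  33.] F [ 0.6  0.2 -2.6] g 0.143 79.5
```

Call:
move_arm:
  motion: "2 0 0 0.4 0 0 0; 2 0 0 0 0 0 0; 50 0 0 0 0 0 0; 50 0 0 0 0 0 0; 50 0 0 0 0 0 0; 50 0 0 -1.5 0 0 0; 50 0 0 -3 0 0 0; 50 0 0 -3 0 0 0; 50 0 0 -2 0 0 0; 60 0 0 0 0 0 0; 60 0 0 0 0 0 0"

```text
time_s: 28.98
eef_pos: [0.5038, -0.2969, 0.1437]
ee_rot: [179.6, 0.1, 93.0]
wrist_force: [-0.6, -0.8, 0.0]
grip_width: 0.598
gripper_force: 0.0
```

```bash
cat > clamp.py <<'E'
from h import *
from station import robot
def det(im):
    h=cv2.cvtColor(im,cv2.COLOR_BGR2HSV); m=((h[...,1]>80)&(h[...,2]>45)&(h[...,0]<30)).astype(np.uint8)
    m[:120]=0; m[:,:60]=0; m[:,230:]=0; m[290:]=0
    m=cv2.morphologyEx(m,cv2.MORPH_CLOSE,np.ones((5,5)))
    for c in cv2.findContours(m,0,1)[0]:
        if cv2.contourArea(c)>60:
            (u,v),wh,a=cv2.minAreaRect(c); q=cv2.boxPoints(((u,v),wh,a)); e=[np.linalg.norm(q[1]-q[0]),np.linalg.norm(q[2]-q[1])]
            d=(q[1]-q[0]) if e[0]>e[1] else (q[2]-q[1]); A=px2w('top',*(np.array([u,v])-d/2),.02);B=px2w('top',*(np.array([u,v])+d/2),.02)
            print((round(u),round(v)),np.round(wh,1),((A+B)/2).round(4)[:2],'len',np.linalg.norm(A-B).round(3),'yaw',np.degrees(np.arctan2(*(A-B)[1::-1])).round(1))
E
python3 -c "
from clamp import *
st(); det(cv2.imread('pics/top0.png')); print('now'); im=robot.get_image('top')[:,:,::-1]; cv2.imwrite('pics/now.png',im); det(im)
plan([([.504,-.15,.14],[180,0,90],3.5),([.513,.404,.12],[180,0,75.5],3.5)],60)"
```

```text
28.98 [ 0.5038 -0.2969  0.1437] [1.796e+02 1.000e-01 9.300e+01] J [ 25.  26.   4. 104.  -2.  50.  33.] F [-0.6 -0.8  0. ] g 0.598 0.0
(152, 261) [79.4 10. ] [0.344  0.3262] len 0.196 yaw 73.6
(198, 187) [9.9 9.9] [0.5312 0.2231] len 0.025 yaw 46.5
(124, 191) [49.2 10.7] [0.5146 0.406 ] len 0.123 yaw 75.3
now
(153, 261) [80. 10.] [0.3437 0.3255] len 0.198 yaw 73.6
(198, 187) [9.9 9.9] [0.5312 0.2231] len 0.025 yaw 46.5
(124, 191) [49.2 10.7] [0.5146 0.406 ] len 0.123 yaw 75.3
60 2.92 0.18 0.05 0.001 0 0.011; 60 2.92 0.15 0.04 0.001 0 0.011; 60 2.92 0.11 0.04 0.001 0 0.01; 60 2.93 0.08 0.05 0.001 0 0.011; 60 2.93 0.05 0.04 0 0.001 0.01; 60 3.46 0.06 0.13 0 0 0.016; 60 3.46 0 0.13 0 0 0.016; 60 3.46 -0.05 0.13 0 0 0.016; 60 3.46 -0.11 0.12 0 0 0.016; 60 3.46 -0.17 0.13 0 0 0.016; 60 3.46 -0.22 0.12 0 0 0.016; 60 3.45 -0.28 0.13 0 0 0.016
60 3.45 -0.33 0.12 0 0 0.016; 60 3.44 -0.39 0.13 0 0 0.016; 60 3.43 -0.44 0.12 0 0 0.016; 60 3.43 -0.49 0.13 0 0 0.016; 60 3.42 -0.55 0.12 0 0 0.015; 60 3.41 -0.6 0.13 0 0 0.016; 60 3.4 -0.66 0.12 0 0 0.015; 60 3.39 -0.71 0.13 0 0 0.016; 60 3.38 -0.76 0.12 0 0 0.015
```

```bash
python3 -c "
from h import *
for f in ('top0','now'):
    im=cv2.imread(f'pics/{f}.png'); h=cv2.cvtColor(im,cv2.COLOR_BGR2HSV); m=((h[...,1]>80)&(h[...,2]>45)&(h[...,0]<30)).astype(np.uint8)
    print(f)
    for c in cv2.findContours(m,0,1)[0]:
        if cv2.contourArea(c)>60: (u,v),wh,a=cv2.minAreaRect(c); print((round(u/.7),round(v/.7)),np.round(wh),end=' ')
    print()
a=cv2.imread('pics/top0.png').astype(int);b=cv2.imread('pics/now.png').astype(int)
d=(abs(a-b).max(2)>40).astype(np.uint8)
for c in cv2.findContours(d,0,1)[0]:
    if cv2.contourArea(c)>100: print('diff box /.7',(np.array(cv2.boundingRect(c))/.7).round())
"
```

```text
top0
(37, 521) [21. 49.] (566, 461) [61. 78.] (218, 372) [79. 10.] (403, 315) [36.  9.] (352, 268) [11. 11.] (282, 266) [10. 10.] (177, 273) [49. 11.] (582, 286) [102.  94.] (387, 241) [72. 11.] (416, 237) [72. 28.] (443, 234) [72.  5.] (269, 171) [9. 9.] (315, 150) [31. 44.] (668, 126) [97.  7.] (240, 113) [ 8. 38.] (398, 76) [560.  81.] 
now
(37, 521) [21. 49.] (566, 461) [61. 78.] (218, 372) [80. 10.] (411, 342) [ 9. 36.] (607, 281) [22.  8.] (352, 268) [11. 11.] (282, 266) [10. 10.] (177, 273) [49. 11.] (722, 212) [ 6. 34.] (619, 273) [117. 146.] (269, 171) [9. 9.] (314, 147) [27. 44.] (668, 126) [97.  7.] (240, 113) [ 8. 39.] (398, 76) [560.  81.] 
diff box /.7 [384. 336.  59.  14.]
diff box /.7 [379. 304.  54.  23.]
diff box /.7 [294. 299.  56.  29.]
diff box /.7 [399. 226.  39.  19.]
diff box /.7 [216. 200.  61.  43.]
diff box /.7 [104. 173. 696. 427.]
```

Call:
move_arm:
  motion: "60 2.92 0.18 0 0 0 0.01; 60 2.92 0.15 0 0 0 0.01; 60 2.92 0.1 0 0 0 0.01; 60 2.93 0.1 0 0 0 0.01; 60 2.93 0.05 0 0 0 0.01; 60 3.46 0 0.15 0 0 0.016; 60 3.46 0 0.15 0 0 0.016; 60 3.46 -0.05 0.15 0 0 0.016; 60 3.46 -0.1 0.15 0 0 0.016; 60 3.46 -0.17 0.15 0 0 0.016; 60 3.46 -0.2 0.15 0 0 0.016; 60 3.45 -0.28 0.15 0 0 0.016"

```text
time_s: 30.03
eef_pos: [0.5053, 0.0936, 0.1299]
ee_rot: [179.9, 0.1, 83.7]
wrist_force: [0.5, 0.3, 0.2]
grip_width: 0.6
gripper_force: 0.0
```

Call:
move_arm:
  motion: "60 3.45 -0.33 0.12 0 0 0.016; 60 3.45 -0.4 0.12 0 0 0.016; 60 3.43 -0.44 0.12 0 0 0.016; 60 3.43 -0.5 0.12 0 0 0.016; 60 3.42 -0.55 0.12 0 0 0.016; 60 3.4 -0.6 0.12 0 0 0.016; 60 3.4 -0.66 0.12 0 0 0.015; 60 3.4 -0.7 0.12 0 0 0.016; 60 3.4 -0.76 0.12 0 0 0.015; 60 0 0 0 0 0 0; 60 0 0 0 0 0 0; 60 0 0 0 0 0 0"

```text
time_s: 31.03
eef_pos: [0.5102, 0.4028, 0.1185]
ee_rot: [179.9, 0.2, 75.7]
wrist_force: [0.0, -0.9, 0.8]
grip_width: 0.603
gripper_force: 0.0
```

```bash
python3 -c "
from h import *
st()
plan([([.5135,.405,.03],[180,0,75.5],3),([.5135,.405,.006],None,1.2)],60)"
```

```text
31.03 [0.5102 0.4028 0.1185] [179.9   0.2  75.7] J [-38.  34.  -3.  94.   3.  52. -57.] F [ 0.  -0.9  0.8] g 0.603 0.0
60 0.11 0.08 2.95 0.001 0.001 0.001; 60 0.1 0.09 2.95 0.001 0.001 0.001; 60 0.1 0.09 2.95 0 0.001 0.001; 60 0 0 1.2 0 0 0; 60 0 0 1.2 0 0 0
```

Only one clamp is visible, and it hasn't moved.

Call:
move_arm:
  motion: "60 0.1 0.1 2.95 0 0 0; 60 0.1 0.1 2.95 0 0 0; 60 0.1 0 2.95 0 0 0; 60 0 0 1.2 0 0 0; 60 0 0 0.8 0 0 0; 60 0 0 0 0 0 0; 60 0 0 0 0 0 0; 60 0 0 0 0 0 0"

```text
time_s: 31.7
eef_pos: [0.5165, 0.4025, 0.0144]
ee_rot: [179.7, 0.2, 75.4]
wrist_force: [-1.2, -6.3, 13.0]
grip_width: 0.6
gripper_force: 6.5
```

Call:
move_arm:
  motion: "60 0 0 0.4 0 0 0; 60 0 0 0 0 0 0; 5 0 0 0 0 0 0; 5 0 0 0 0 0 0; 5 0 0 0 0 0 0; 5 0 0 0 0 0 0; 5 0 0 0 0 0 0; 5 0 0 0 0 0 0; 5 0 0 0 0 0 0; 5 0 0 0 0 0 0"
  squeeze: 50

```text
time_s: 32.53
eef_pos: [0.5139, 0.4065, 0.0077]
ee_rot: [179.8, 0.0, 75.6]
wrist_force: [-0.4, 0.4, 0.4]
grip_width: 0.053
gripper_force: 0.1
```

```bash
python3 -c "
from h import *
st()
p=robot.read_state()['eef_pos']
plan([([p[0],p[1],.15],None,3),([.45,-.1,.15],[180,0,87],3.4),([.4541,-.299,.14],[180,0,93],3.2)],5)"
```

```text
32.53 [0.5139 0.4065 0.0077] [179.8   0.   75.6] J [-39.  43.  -3.  96.   3.  42. -58.] F [-0.4  0.4  0.4] g 0.053 0.1
5 0 0.01 -2.85 0 0 0; 5 0 0.01 -2.85 0 0 0; 5 0 0.01 -2.84 0 0 0; 5 0 0.01 -2.85 0 0 0; 5 0 0.01 -2.84 0 0 0; 5 -3.17 0.4 0 0 0 -0.012; 5 -3.17 0.36 0 0 0 -0.012; 5 -3.17 0.32 0 0 0 -0.012; 5 -3.18 0.28 0 0 0 -0.012; 5 -3.18 0.25 0 0 0 -0.013; 5 -3.18 0.2 0 0 0 -0.012; 5 -3.19 0.17 0 0 0 -0.013
5 -3.19 0.12 0 0 0 -0.012; 5 -3.19 0.09 0 0 0 -0.013; 5 -3.19 0.05 0 0 0 -0.012; 5 -3.19 0.01 0 0.001 0 -0.013; 5 -3.19 -0.04 0.01 0 0 -0.012; 5 -3.19 -0.07 0 0.001 0 -0.013; 5 -3.19 -0.12 0.01 0 0 -0.012; 5 -3.19 -0.15 0 0.001 0 -0.013; 5 -3.19 -0.19 0.01 0 0.001 -0.012; 5 -2.84 0.21 0.14 0 0 -0.015; 5 -2.84 0.16 0.14 0 0 -0.015; 5 -2.84 0.12 0.14 0 0 -0.015
5 -2.84 0.08 0.14 0 0 -0.015; 5 -2.84 0.04 0.14 0 0 -0.015; 5 -2.84 -0.01 0.15 0 0 -0.015; 5 -2.84 -0.04 0.14 0 0 -0.015
```

The grip closed on nothing; the clamp was shifted. I'll raise the arm and look again.

Call:
move_arm:
  motion: "60 0 0 -3.5 0 0 0; 60 0 0 -4 0 0 0; 60 0 0 -4 0 0 0; 60 -3.5 0 0 0 0 0; 60 -4 0 0 0 0 0; 60 -4 0 0 0 0 0; 60 -4 0 0 0 0 0; 60 -4 0 0 0 0 0; 60 -4 0 0 0 0 0; 60 0 0 0 0 0 0; 60 0 0 0 0 0 0"

```text
time_s: 33.45
eef_pos: [0.4551, 0.1763, 0.1231]
ee_rot: [179.8, 0.0, 75.4]
wrist_force: [0.8, 1.2, -0.0]
grip_width: 0.6
gripper_force: 0.0
```

```bash
python3 -c "
from clamp import *
st(); im=robot.get_image('top')[:,:,::-1]; cv2.imwrite('pics/n2.png',im); cv2.imwrite('pics/n2c.png',cv2.resize(im[100:310,40:320],(800,600),interpolation=cv2.INTER_CUBIC)); det(im)"
```

```text
33.45 [0.4551 0.1763 0.1231] [179.8   0.   75.4] J [-23.  19.  -2. 118.   1.  43. -40.] F [ 0.8  1.2 -0. ] g 0.6 0.0
(118, 250) [9. 9.] [0.3671 0.4102] len 0.022 yaw 3.5
(105, 200) [11.   9.8] [0.4911 0.4521] len 0.027 yaw 80.0
```

Call:
move_arm:
  motion: "60 -4 0 0 0 0 0; 60 -4 0 0 0 0 0; 60 -4 0 0 0 0 0; 60 -4 0 0 0 0 0; 60 -4 0 0 0 0 0; 60 0 0 0 0 0 0"

```text
time_s: 34.0
eef_pos: [0.4043, -0.0203, 0.1228]
ee_rot: [179.8, 0.1, 75.2]
wrist_force: [0.5, 0.4, -0.0]
grip_width: 0.599
gripper_force: 0.0
```

```bash
python3 -c "
from clamp import *
st(); im=robot.get_image('top')[:,:,::-1]; cv2.imwrite('pics/n3.png',im); det(im)"
```

```text
34.0 [ 0.4043 -0.0203  0.1228] [1.798e+02 1.000e-01 7.520e+01] J [ -5.  11.   4. 129.  -1.  40. -15.] F [ 0.5  0.4 -0. ] g 0.599 0.0
(152, 261) [79.7 10. ] [0.3439 0.3259] len 0.197 yaw 73.6
(123, 205) [49.7  9.6] [0.4801 0.4049] len 0.124 yaw 75.7
(198, 187) [9.9 9.9] [0.5312 0.2231] len 0.025 yaw 46.5
```

```bash
python3 -c "
from h import *
plan([([.479,.404,.10],[180,0,75.6],3.5)],60)"
```

```text
60 3.28 -0.28 0.18 0 0 0; 60 3.28 -0.28 0.18 0 0 0; 60 3.28 -0.28 0.17 0 0 0; 60 3.27 -0.27 0.18 0 0 0; 60 3.28 -0.28 0.17 0 0 -0.001; 60 3.28 -0.27 0.18 0.001 0 0; 60 3.27 -0.27 0.17 0 0 -0.001; 60 3.28 -0.27 0.18 0.001 0 0; 60 3.27 -0.27 0.18 0 0 -0.001; 60 3.28 -0.26 0.17 0.001 0 0; 60 3.27 -0.26 0.18 0 0 -0.001; 60 3.28 -0.26 0.17 0.001 0 0
60 3.27 -0.27 0.18 0 0 -0.001
```

Call:
move_arm:
  motion: "60 3.55 -0.3 0.18 0 0 0; 60 3.55 -0.3 0.18 0 0 0; 60 3.55 -0.3 0.18 0 0 0; 60 3.55 -0.3 0.18 0 0 0; 60 3.55 -0.3 0.18 0 0 0; 60 3.55 -0.3 0.18 0 0 0; 60 3.55 -0.3 0.18 0 0 0; 60 3.55 -0.3 0.18 0 0 0; 60 3.55 -0.3 0.18 0 0 0; 60 3.55 -0.3 0.18 0 0 0; 60 3.55 -0.3 0.18 0 0 0; 60 3.55 -0.3 0.18 0 0 0"

```text
time_s: 35.05
eef_pos: [0.4751, 0.4124, 0.101]
ee_rot: [179.8, -0.1, 75.8]
wrist_force: [-0.2, 0.0, -0.2]
grip_width: 0.6
gripper_force: 0.0
```

Call:
move_arm:
  motion: "60 0 0 0 0 0 0; 60 0 0 0 0 0 0; 60 0 0 0 0 0 0"

```text
time_s: 35.3
eef_pos: [0.4753, 0.4087, 0.1006]
ee_rot: [179.8, 0.0, 75.8]
wrist_force: [-0.9, -0.1, 0.2]
grip_width: 0.601
gripper_force: 0.0
```

```bash
python3 -c "
from h import *
st()
im=robot.get_image('top')[:,:,::-1]; cv2.imwrite('pics/n4.png',im)
print([w2px('top',[.479+s*np.cos(np.radians(75.6)),.404+s*np.sin(np.radians(75.6)),.022]).round() for s in (-.055,-.03,0,.03,.055)])
h=cv2.cvtColor(im,cv2.COLOR_BGR2HSV); m=((h[...,1]>80)&(h[...,2]>45)&(h[...,0]<30)).astype(np.uint8); m[:180]=0;m[230:]=0;m[:,:80]=0;m[:,170:]=0
print([(cv2.boundingRect(c)) for c in cv2.findContours(m,0,1)[0]])
plan([([.479,.404,.03],[180,0,75.6],3),([.479,.404,.006],None,1.2)],60)"
```

```text
35.3 [0.4753 0.4087 0.1006] [179.8   0.   75.8] J [-40.  33.  -4.  99.   3.  49. -60.] F [-0.9 -0.1  0.2] g 0.601 0.0
[array([145., 211.]), array([135., 209.]), array([123., 205.]), array([112., 202.]), array([102., 199.])]
[(99, 195, 50, 21)]
60 -0.08 0.12 2.36 0.001 0 0.001; 60 -0.08 0.12 2.36 0.001 0 0; 60 -0.08 0.13 2.36 0.001 0.001 0.001; 60 0 0 1.2 0 0 0; 60 0 0 1.2 0 0 0
```

Call:
move_arm:
  motion: "60 -0.15 0.13 2.36 0 0 0; 60 -0.15 0.13 2.36 0 0 0; 60 -0.1 0.1 2.36 0 0 0; 60 0 0 1.2 0 0 0; 60 0 0 0.8 0 0 0; 60 0 0 0 0 0 0; 60 0 0 0 0 0 0; 60 0 0 0 0 0 0"

```text
time_s: 36.02
eef_pos: [0.4805, 0.4028, 0.0119]
ee_rot: [179.7, -0.1, 75.6]
wrist_force: [0.7, -0.1, 0.6]
grip_width: 0.6
gripper_force: 0.0
```

Call:
move_arm:
  motion: "60 0 0 0.4 0 0 0; 60 0 0 0 0 0 0; 5 0 0 0 0 0 0; 5 0 0 0 0 0 0; 5 0 0 0 0 0 0; 5 0 0 0 0 0 0; 5 0 0 0 0 0 0; 5 0 0 0 0 0 0; 5 0 0 0 0 0 0; 5 0 0 0 0 0 0"
  squeeze: 50

```text
time_s: 36.85
eef_pos: [0.4801, 0.4023, 0.0071]
ee_rot: [179.7, -0.1, 75.6]
wrist_force: [-1.0, -1.1, 6.2]
grip_width: 0.269
gripper_force: 49.7
```

```bash
python3 -c "
from h import *
st()
p=robot.read_state()['eef_pos']
plan([([p[0],p[1],.15],None,3),([.45,-.1,.15],[180,0,87],3.4),([.4541,-.299,.14],[180,0,93],3.2)],5)"
```

```text
36.85 [0.4801 0.4023 0.0071] [ 1.797e+02 -1.000e-01  7.560e+01] J [-40.  40.  -4. 100.   4.  39. -60.] F [-1.  -1.1  6.2] g 0.269 49.7
5 0 0.01 -2.86 0 0 0; 5 0 0.01 -2.86 0 0 0; 5 0.01 0.02 -2.86 0 0 0; 5 0 0.01 -2.85 0 0 0; 5 0.01 0.02 -2.86 0 0 0; 5 -3.29 0.64 0 0 0 -0.013; 5 -3.3 0.59 0 0 0 -0.013; 5 -3.31 0.55 0 0 0 -0.013; 5 -3.32 0.51 0 0 0 -0.013; 5 -3.32 0.47 0 0 0 -0.013; 5 -3.33 0.42 0 0 0 -0.013; 5 -3.33 0.38 0 0.001 0 -0.013
5 -3.34 0.33 0 0 0 -0.013; 5 -3.34 0.29 0 0.001 0 -0.014; 5 -3.35 0.25 0 0 0 -0.013; 5 -3.35 0.2 0 0.001 0 -0.014; 5 -3.35 0.15 0 0 0 -0.013; 5 -3.35 0.11 -0.01 0.001 0 -0.014; 5 -3.36 0.07 0 0 0 -0.013; 5 -3.35 0.02 -0.01 0.001 -0.001 -0.014; 5 -2.84 0.21 0.14 0 0 -0.015; 5 -2.84 0.16 0.15 0 0 -0.015; 5 -2.84 0.12 0.14 0 0 -0.015; 5 -2.84 0.08 0.15 0 0 -0.015
5 -2.84 0.04 0.14 0 0 -0.015; 5 -2.84 -0.01 0.15 0 0 -0.015; 5 -2.85 -0.05 0.14 0 0 -0.014
```

Call:
move_arm:
  motion: "5 0 0 -2.9 0 0 0; 5 0 0 -2.9 0 0 0; 5 0 0 -2.9 0 0 0; 5 0 0 -2.8 0 0 0; 5 0 0 -2.8 0 0 0; 5 -3.3 0.64 0 0 0 -0.013; 5 -3.3 0.6 0 0 0 -0.013; 5 -3.3 0.55 0 0 0 -0.013; 5 -3.3 0.5 0 0 0 -0.013; 5 -3.3 0.47 0 0 0 -0.013; 5 -3.3 0.42 0 0 0 -0.013; 5 -3.3 0.38 0 0 0 -0.013"

```text
time_s: 37.85
eef_pos: [0.4645, 0.1669, 0.1492]
ee_rot: [179.8, 0.0, 80.9]
wrist_force: [0.5, -0.4, -0.2]
grip_width: 0.27
gripper_force: 49.3
```

Call:
move_arm:
  motion: "5 -3.35 0.33 0 0 0 -0.013; 5 -3.35 0.3 0 0 0 -0.014; 5 -3.35 0.25 0 0 0 -0.013; 5 -3.35 0.2 0 0 0 -0.014; 5 -3.35 0.15 0 0 0 -0.013; 5 -3.35 0.1 0 0 0 -0.014; 5 -3.35 0.1 0 0 0 -0.013; 5 -3.35 0 0 0 0 -0.014; 5 -2.85 0.2 0.14 0 0 -0.015; 5 -2.85 0.16 0.15 0 0 -0.015; 5 -2.85 0.1 0.14 0 0 -0.015; 5 -2.85 0.1 0.15 0 0 -0.015"

```text
time_s: 38.85
eef_pos: [0.4507, -0.2148, 0.1436]
ee_rot: [179.8, 0.0, 90.5]
wrist_force: [0.8, 0.2, -0.5]
grip_width: 0.269
gripper_force: 49.3
```

Call:
move_arm:
  motion: "5 -2.85 0 0.15 0 0 -0.015; 5 -2.85 0 0.15 0 0 -0.015; 5 -2.85 0 0.15 0 0 -0.014; 5 0 0 0 0 0 0; 5 0 0 0 0 0 0; 5 0 0 0 0 0 0; 5 0 0 0 0 0 0"

```text
time_s: 39.43
eef_pos: [0.4535, -0.2974, 0.1392]
ee_rot: [179.8, -0.0, 93.1]
wrist_force: [-0.2, 0.4, -1.2]
grip_width: 0.266
gripper_force: 49.2
```

```bash
python3 -c "
from h import *
st()
plan([([.449,-.299,.07],[180,0,93],2.5),([.449,-.299,.054],None,0.8)],5)"
```

```text
39.43 [ 0.4535 -0.2974  0.1392] [179.8  -0.   93.1] J [ 23.  22.   9. 110.  -5.  48.  38.] F [-0.2  0.4 -1.2] g 0.266 49.2
5 -0.05 -0.16 2.31 0.001 0 0; 5 -0.04 -0.16 2.3 0.001 0 0.001; 5 -0.05 -0.15 2.31 0.001 0 0; 5 0 0 0.8 0 0 0; 5 0 0 0.8 0 0 0
```

Call:
move_arm:
  motion: "5 0 -0.1 2.3 0 0 0; 5 0 -0.1 2.3 0 0 0; 5 0 -0.1 2.3 0 0 0; 5 0 0 0.8 0 0 0; 5 0 0 0.8 0 0 0; 5 0 0 0 0 0 0; 5 0 0 0 0 0 0; 5 0 0 0 0 0 0"

```text
time_s: 40.1
eef_pos: [0.4519, -0.2996, 0.0558]
ee_rot: [179.7, 0.1, 93.0]
wrist_force: [0.3, -0.5, 0.2]
grip_width: 0.272
gripper_force: 49.2
```

```bash
python3 -c "
from h import *
st()"
```

```text
40.1 [ 0.4519 -0.2996  0.0558] [1.797e+02 1.000e-01 9.300e+01] J [ 25.  30.   7. 113.  -6.  38.  39.] F [ 0.3 -0.5  0.2] g 0.272 49.2
```

Call:
move_arm:
  motion: "5 0 0 0.6 0 0 0; 5 0 0 0 0 0 0; 46 0 0 0 0 0 0; 46 0 0 0 0 0 0; 46 0 0 0 0 0 0; 46 0 0 -1 0 0 0; 46 0 0 -2.5 0 0 0; 46 0 0 -3.5 0 0 0; 30 0 0 -3.5 0 0 0; 0 0 0 -3.5 0 0 0; 0 0 0 -3.5 0 0 0; 0 0 0 -3.5 0 0 0"

```text
time_s: 41.1
eef_pos: [0.4495, -0.2989, 0.2613]
ee_rot: [179.7, 0.1, 93.0]
wrist_force: [0.9, 0.0, 0.7]
grip_width: 0.0
gripper_force: 0.0
```

```bash
python3 -c "
from h import *
st()
print(px2w('top',715*.7,230*.7,.05),px2w('top',715*.7,270*.7,.05))
plan([([.455,-.30,.34],[180,0,93],3.5),([.471,-.467,.34],None,3.),([.471,-.467,.237],None,2.5)],0)"
```

```text
41.1 [ 0.4495 -0.2989  0.2613] [1.797e+02 1.000e-01 9.300e+01] J [ 23.  14.  10. 104.  -3.  62.  36.] F [0.9 0.  0.7] g 0.0 0.0
[ 0.61087045 -0.53835041  0.05      ] [ 0.53969686 -0.53597455  0.05      ]
0 -0.05 0.19 -2.62 0.001 0 0; 0 -0.05 0.19 -2.63 0.002 0.001 0; 0 -0.04 0.18 -2.62 0.001 0 -0.001; 0 -2.79 0.12 0 0 0 0; 0 -2.79 0.12 0 0 0 0; 0 -2.8 0.12 0 0 0 0; 0 -2.79 0.12 0 0 0 0; 0 -2.8 0.12 0 0 0 0; 0 -2.79 0.12 0 0 0 0; 0 0 0 2.06 0 0 0; 0 0 0 2.06 0 0 0; 0 0 0 2.06 0 0 0
0 0 0 2.06 0 0 0; 0 0 0 2.06 0 0 0
```

Call:
move_arm:
  motion: "0 0 0.2 -2.6 0 0 0; 0 0 0.2 -2.6 0 0 0; 0 0 0.2 -2.6 0 0 0; 0 -2.8 0.12 0 0 0 0; 0 -2.8 0.12 0 0 0 0; 0 -2.8 0.12 0 0 0 0; 0 -2.8 0.12 0 0 0 0; 0 -2.8 0.12 0 0 0 0; 0 -2.8 0.12 0 0 0 0; 0 0 0 0 0 0 0; 0 0 0 0 0 0 0; 0 0 0 0 0 0 0"

```text
time_s: 42.1
eef_pos: [0.4716, -0.4654, 0.3369]
ee_rot: [179.8, -0.0, 93.0]
wrist_force: [-0.2, 0.6, -0.3]
grip_width: 0.005
gripper_force: 0.0
```

```bash
python3 -c "
from h import *
st()
t=robot.get_image('top')[120:290,330:530,::-1]; s=robot.get_image('side')[60:310,300:500,::-1]
f=lambda i:cv2.resize(i,(400,int(400*i.shape[0]/i.shape[1])),interpolation=cv2.INTER_CUBIC)
a,b=f(t),f(s); a=cv2.copyMakeBorder(a,0,b.shape[0]-a.shape[0],0,0,0); cv2.imwrite('pics/last.png',np.hstack([a,b]))"
```

```text
42.1 [ 0.4716 -0.4654  0.3369] [179.8  -0.   93. ] J [33. 24. 14. 80. -6. 76. 50.] F [-0.2  0.6 -0.3] g 0.005 0.0
```

View pics/last.png

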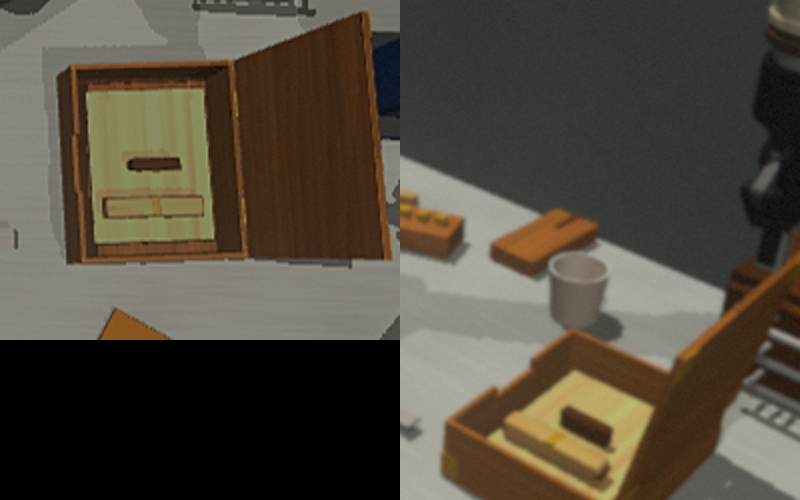

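The board is level and the clamp lies on it at (155,207), with the lid fully open. I'll check where the lid's edge is, then plan the closing arc.

```bash
python3 -c "
from h import *
for u,v in [(362,13),(371,13),(381,258),(390,258)]: print(px2w('top',330+u/2,120+v/2,.273).round(3))
d=np.array([.052,-.9986]); H=np.array([.469,-.3985]); r=.16; w=[([.471,-.467,.237],[180,0,93],2.5)]
for t in np.r_[1.72:-0.001:24j]:
    q=H-d*(r*np.cos(t)-.008*np.sin(t)-.011*np.sin(t)); z=.076+r*np.sin(t)+.008*np.cos(t)
    w.append(([*q,z-.002],[180,0,93],2))
plan(w,0)"
```

```text
[ 0.629 -0.424  0.273]
[ 0.629 -0.433  0.273]
[ 0.394 -0.434  0.273]
[ 0.394 -0.443  0.273]
0 -0.05 -0.04 2 0.001 0 0; 0 -0.05 -0.03 2.01 0.001 0 0; 0 -0.04 -0.03 2 0.001 0 0; 0 -0.05 -0.03 2.01 0.001 0 0.001; 0 -0.04 -0.03 2 0.001 0 0; 0 1.3 0.08 0.3 0 0 0; 0 1.29 0.08 0.3 0 0 0; 0 1.18 0 -0.19 0 0 0; 0 1.19 0 -0.11 0 0 0; 0 1.2 0.01 -0.01 0 0 0; 0 1.2 0 0.07 0 0 0; 0 1.21 0 0.17 0 0 0
0 1.19 0 0.25 0 0 0; 0 1.18 0 0.34 0 0 0; 0 1.15 0 0.42 0 0 0; 0 1.12 0 0.51 0 0 0; 0 1.09 0 0.59 0 0 0; 0 1.05 0 0.66 0 0 0; 0 1 0 0.74 0 0 0; 0 0.95 0 0.8 0 0 0; 0 0.88 0.01 0.87 0 0 0; 0 0.83 0 0.93 0 0 0; 0 0.76 0 0.98 0 0 0; 0 0.68 0 1.03 0 0 0
0 0.61 0 1.07 0 0 0; 0 0.53 0 1.11 0 0 0; 0 0.44 0 1.15 0 0 0; 0 0.36 0 1.16 0 0 0; 0 0.28 0 1.18 0 0 0; 0 0.18 0 1.2 0 0 0
```

Call:
move_arm:
  motion: "0 -0.1 0 2 0 0 0; 0 0 0 2 0 0 0; 0 0 0 2 0 0 0; 0 0 0 2 0 0 0; 0 0 0 2 0 0 0; 0 1.3 0 0.2 0 0 0; 0 1.3 0 0 0 0 0; 0 1.2 0 -0.1 0 0 0; 0 1.2 0 -0.1 0 0 0; 0 1.2 0 0 0 0 0; 0 0 0 0 0 0 0"

```text
time_s: 43.12
eef_pos: [0.47, -0.4019, 0.2377]
ee_rot: [179.7, -0.0, 93.2]
wrist_force: [-0.1, 0.7, -0.2]
grip_width: -0.0
gripper_force: 0.0
```

```bash
python3 -c "
from h import *
st()"
```

```text
43.12 [ 0.47   -0.4019  0.2377] [179.7  -0.   93.2] J [29. 23. 12. 95. -6. 63. 46.] F [-0.1  0.7 -0.2] g -0.0 0.0
```

Call:
move_arm:
  motion: "0 1.2 0 0.1 0 0 0; 0 1.2 0 0.17 0 0 0; 0 1.2 0 0.25 0 0 0; 0 1.18 0 0.34 0 0 0; 0 1.15 0 0.42 0 0 0; 0 1.12 0 0.5 0 0 0; 0 1.1 0 0.6 0 0 0; 0 1.05 0 0.66 0 0 0; 0 0 0 0 0 0 0"

```text
time_s: 43.87
eef_pos: [0.4634, -0.3095, 0.2041]
ee_rot: [180.0, -0.2, 93.1]
wrist_force: [0.4, 0.4, -1.0]
grip_width: 0.001
gripper_force: 0.0
```

```bash
python3 -c "
from h import *
st()
d=np.array([.052,-.9986]); H=np.array([.469,-.3985]); r=.16; p=robot.read_state()['eef_pos']
ts=np.r_[1.6:0:200j]; Q=lambda t:np.r_[H-d*(r*np.cos(t)-.019*np.sin(t)),.076+r*np.sin(t)+.008*np.cos(t)-.003]
t0=ts[np.argmin([np.linalg.norm(Q(t)-p) for t in ts])]; print(t0)
plan([(Q(t),[180,0,93],2.5) for t in np.linspace(t0-.08,0,12)],0)
im=robot.get_image('top');cv2.imwrite('pics/chk.png',im[:,:,::-1])"
```

```text
43.87 [ 0.4634 -0.3095  0.2041] [180.   -0.2  93.1] J [ 22.  19.  11. 105.  -4.  56.  38.] F [ 0.4  0.4 -1. ] g 0.001 0.0
0.8763819095477388
0 0.91 0.1 1.11 0.001 -0.003 0.003; 0 0.89 0 0.8 0 0 0; 0 0.84 0 0.86 0 0 0; 0 0.79 0 0.91 0 0 0; 0 0.71 0 0.97 0 0 0; 0 0.65 0 1 0 0 0; 0 0.58 0 1.05 0 0 0; 0 0.5 0 1.08 0 0 0; 0 0.42 0 1.1 0 0 0; 0 0.34 0 1.13 0 0 0; 0 0.27 0 1.15 0 0 0; 0 0.18 0 1.15 0 0 0
```

Call:
move_arm:
  motion: "0 0.9 0 1.05 0 0 0; 0 0.9 0 0.8 0 0 0; 0 0.84 0 0.86 0 0 0; 0 0.8 0 0.9 0 0 0; 0 0.7 0 0.97 0 0 0; 0 0.65 0 1 0 0 0; 0 0.58 0 1.05 0 0 0; 0 0.5 0 1.1 0 0 0; 0 0.42 0 1.1 0 0 0; 0 0.34 0 1.1 0 0 0; 0 0.27 0 1.1 0 0 0; 0 0 0 0 0 0 0"

```text
time_s: 44.92
eef_pos: [0.4594, -0.2428, 0.0933]
ee_rot: [-180.0, -0.1, 93.0]
wrist_force: [-0.6, 0.4, 0.5]
grip_width: 0.001
gripper_force: 0.0
```

```bash
python3 -c "
from h import *
st()
n=lambda im:int(((cv2.cvtColor(im,cv2.COLOR_BGR2HSV)[150:250,370:450,1]<120)&(im[150:250,370:450,1]>130)).sum())
im=robot.get_image('top')[:,:,::-1]; cv2.imwrite('pics/chk2.png',im)
print(n(cv2.imread('pics/now.png')),n(cv2.imread('pics/chk.png')),n(im)); print(im[170:260:20,400:470:15].tolist())"
```

```text
44.92 [ 0.4594 -0.2428  0.0933] [-1.8e+02 -1.0e-01  9.3e+01] J [ 18.  25.   8. 115.  -5.  41.  33.] F [-0.6  0.4  0.5] g 0.001 0.0
2654 642 30
[[[43, 80, 129], [43, 74, 119], [40, 75, 120], [24, 28, 31], [54, 65, 68]], [[47, 52, 56], [37, 74, 120], [19, 27, 35], [43, 54, 68], [72, 86, 94]], [[20, 25, 33], [53, 65, 70], [41, 49, 55], [51, 63, 68], [71, 84, 91]], [[17, 22, 28], [102, 121, 130], [54, 65, 71], [54, 65, 72], [70, 83, 89]], [[52, 72, 104], [60, 77, 95], [104, 109, 103], [55, 65, 70], [69, 82, 88]]]
```

Call:
move_arm:
  motion: "0 0.2 0 0.4 0 0 0; 0 0 0 0.4 0 0 0; 0 0 0 0.4 0 0 0; 0 0 0 0.3 0 0 0; 0 0 0 0 0 0 0; 0 0 0 0 0 0 0"

```text
time_s: 45.47
eef_pos: [0.4616, -0.2428, 0.0838]
ee_rot: [179.7, 0.0, 93.0]
wrist_force: [-8.0, 5.0, 26.7]
grip_width: 0.001
gripper_force: 13.6
```

```bash
python3 -c "
from h import *
st()"
```

```text
45.47 [ 0.4616 -0.2428  0.0838] [179.7   0.   93. ] J [ 18.  25.   8. 115.  -6.  40.  33.] F [-8.   5.  26.7] g 0.001 13.6
```

The lid's top is at 84 mm under 27 N, so it is shut. I'll retreat and check it against the first picture.

Call:
move_arm:
  motion: "0 0 0 -1 0 0 0; 0 0 0 -2.5 0 0 0; 0 0 0 -3.5 0 0 0; 0 0 0 -3.5 0 0 0; 0 4 0 0 0 0 0; 0 4 0 0 0 0 0; 0 4 0 0 0 0 0; 0 4 0 0 0 0 0; 0 4 0 0 0 0 0; 0 4 0 0 0 0 0; 0 4 0 0 0 0 0; 0 4 0 0 0 0 0"

```text
time_s: 46.47
eef_pos: [0.4438, 0.0788, 0.1861]
ee_rot: [179.7, 0.0, 93.0]
wrist_force: [0.8, -0.6, 0.4]
grip_width: -0.002
gripper_force: 0.0
```

Call:
move_arm:
  motion: "0 4 0 0 0 0 0; 0 4 0 0 0 0 0; 0 4 0 0 0 0 0; 0 4 0 0 0 0 0; 0 0 0 0 0 0 0; 0 0 0 0 0 0 0; 0 0 0 0 0 0 0"

```text
time_s: 47.05
eef_pos: [0.4357, 0.2363, 0.1853]
ee_rot: [179.8, 0.1, 93.0]
wrist_force: [-1.0, -1.0, 0.2]
grip_width: 0.0
gripper_force: 0.0
```

```bash
python3 -c "
from h import *
st()
a=cv2.imread('pics/top0.png');b=robot.get_image('top')[:,:,::-1];s0=cv2.imread('pics/side0.png');s=robot.get_image('side')[:,:,::-1]
for x,y,r in((a,b,(140,260,350,470)),(s0,s,(215,350,310,470))):
    d=abs(x.astype(int)-y)[r[0]:r[1],r[2]:r[3]].max(2); print((d>40).mean(), d.mean())
    g=[cv2.Canny(cv2.cvtColor(np.ascontiguousarray(q[r[0]:r[1],r[2]:r[3]]),6),60,150) for q in (x,y)]
    g1=cv2.dilate(g[1],np.ones((3,3))); print('edges kept',(g1[g[0]>0]>0).mean())
h=cv2.cvtColor(b,cv2.COLOR_BGR2HSV); m=((h[...,1]>80)&(h[...,2]>45)&(h[...,0]<30)).astype(np.uint8)
print([tuple(np.round(np.array(cv2.minAreaRect(c)[0])/.7)) for c in cv2.findContours(m,0,1)[0] if cv2.contourArea(c)>60])"
```

```text
47.05 [0.4357 0.2363 0.1853] [1.798e+02 1.000e-01 9.300e+01] J [-24.  15.  -9. 114.   3.  52. -32.] F [-1.  -1.   0.2] g 0.0 0.0
0.0 9.045277777777779
edges kept 1.0
0.06407407407407407 6.693657407407407
edges kept 0.8021505376344086
[(np.float64(43.0), np.float64(520.0)), (np.float64(566.0), np.float64(461.0)), (np.float64(242.0), np.float64(380.0)), (np.float64(411.0), np.float64(342.0)), (np.float64(352.0), np.float64(268.0)), (np.float64(282.0), np.float64(266.0)), (np.float64(582.0), np.float64(286.0)), (np.float64(269.0), np.float64(171.0)), (np.float64(315.0), np.float64(150.0)), (np.float64(668.0), np.float64(125.0)), (np.float64(240.0), np.float64(113.0)), (np.float64(398.0), np.float64(76.0))]
```

```bash
python3 -c "
from station import robot
print(robot.close_job())"
```

```text
the job is handed in; nothing more can be done
None
```

I packed the chest (two blocks, the board, one clamp), shut the lid, laid the lever back on the bench, and handed the job in at about 47 s; no verdict was returned.

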